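# Dip the gear unit and show the dipstick

### The job

Take a dipstick reading of the gear unit: lift the wiped dipstick out of the V-block, slide it down the slanting dip tube until its collar stops on the mouth of the tube, without forcing it, then draw it all the way out and hold it level and still with its tip over the drip tray, well above the bench, so that the mark can be read. Finish while still holding it there in the gripper, and leave the tray, tape roll, grease tin and spanner where they are.

Things in the scene. Friction and masses are not known exactly. Their poses are not given: they have to be found in the camera images.
- dipstick_grip (a point): Dipstick, 248 mm, 0.1 kg: square black handle (90 long, 16 x 16 mm), steel collar (27 mm diameter, 8 thick), then a straight steel rod (7 mm diameter, 150 long, round tip). Point: centre of the handle; x axis towards the tip. Collar's stop face 53 mm along +x, centre of mass about 75 mm, tip 203 mm. At the start level in the V-block, handle overhanging, axis 53 mm above the bench.
- dipstick_collar (a point): Centre of the collar's stop face on the dipstick's axis, where the rod begins; axes as for the handle.
- dipstick_tip (a point): End of the dipstick's rod; axes as for the handle.
- v_block: Steel V-block, 70 long x 56 wide x 60 mm high, fixed to the bench, which carries the dipstick in its groove at the start. Origin at the centre of its underside; x along the groove, towards the dipstick's tip; z up.
- dip_tube: Slanting steel dip tube at the front of the grey gear unit (fixed; 175 mm high, reaching 235 mm behind the mouth and 120 mm to either side). Origin: centre of its open mouth; z along the tube out of the mouth, 45 degrees up. Bore 12 mm, flared to 21 over the last 12; rim 29 mm outside. The whole rod goes in; the collar stops with its face on this origin, dipstick's x opposite to this z.
- drip_tray: Loose round aluminium drip tray, 257 mm across at the rim, 34 mm high; origin at the centre of its underside. Leave it where it is.
- grease_tin_mid (a point): Loose flat round tin with a red lid, 72 mm across, 38 mm high; its centre. Leave alone.
- spanner_mid (a point): Loose steel ring and open spanner, 192 x 26 x 8 mm, lying flat; its centre. Leave alone.
- tape_roll_mid (a point): Loose roll of pale tape lying flat, 105 mm across, 45 mm high; its centre. Leave alone.

How it is judged (in metres and radians):
On the way, in this order (a step that is already met when the one before it is completed fails the run):
1. the dipstick is down the dip tube with its collar stopped on the mouth (z of dipstick_collar in the frame of dip_tube below 0.004 m and distance between dipstick_collar and dip_tube below 0.009 m and z of dipstick_tip in the frame of dip_tube below -0.14 m), for 0.2 s.
2. the dipstick is drawn out, its tip clear of the tube (z of dipstick_tip in the frame of dip_tube above 0.01 m), for 0.1 s.
At the end, for the whole second after the job is handed in: The robot holds the dipstick between its fingers, level within 0.2 rad (11 degrees), tip and handle more than 100 mm above the bench, the tip within 110 mm of the tray's centre seen from above, at rest and clear of the dip tube (angle between dipstick_grip's own x axis and vertical between 1.371 and 1.771 rad and horizontal distance between dipstick_tip and drip_tray below 0.11 m and height (world z) of each of dipstick_tip, dipstick_grip above 0.1 m and contact force between dipstick and the fingers above 1 N and contact force between dipstick and dip_tube below 0.1 N and linear speed of dipstick below 0.03 m/s and angular speed of dipstick below 0.15 rad/s); the arm keeps its last pose, push and grip.
It fails at once if the dipstick is forced against the dip tube (more than 45 N) (contact force between dipstick and dip_tube above 45 N).
It fails at once if the drip tray is pushed more than 40 mm (distance of drip_tray from where it was at the start of the episode above 0.04 m).
It fails at once if tape roll, grease tin or spanner is moved more than 40 mm (distance of any of tape_roll_mid, grease_tin_mid, spanner_mid from where it was at the start of the episode above 0.04 m).
It also fails if it takes over 45 s, if anything falls off the work surface, if the arm or the gripper's body presses on something with over 40 N, if the wrist force passes 120 N, or if a joint passes its speed limit or range.

### The arm

A 7-joint arm with a two-finger parallel gripper is mounted at the origin on a cart in front of the work surface, level with it; the furniture and walls round the work are solid. World frame = base frame: x ahead of the robot, y to its left, z up, the work surface at z = 0. Lengths are in mm, angles in rad, forces in N, time in s.
With the tool pointing down it reaches from about 425 to 875 mm from the base axis. Payload 4.7 kg.
Tool frame: the origin (TCP) lies where the fingers leave the gripper's body, on its centre line; the fingertips stand 73 mm ahead of it and the grasp point (between the pads) lies 54 mm ahead of it; x points along the fingers, y is the direction in which the jaws open and shut, and the axes are right-handed (so a half turn about x gives the same grasp; the last joint's range is limited). The gripper opens to 85 mm and grips with 20 to 120 N. Pads are 22 mm wide; open, the fingers measure 114 mm over their backs; the gripper's body (76 mm by 85 mm) begins 54 mm behind the grasp point. The pads swing forward as they close: fully open they stand 13 mm farther back than shut.
Start: joints at [-1.151, 0.321, -0.07, 1.45, 0.023, 1.371, -0.057], TCP at [256.613, 597.216, 303.949] pointing down, gripper open.
Joint ranges: [-2.86, 2.86], [-0.3, 2.09], [-1.38, 1.24], [0.06, 2.45], [-1.56, 4.7], [0.09, 2.05], [-2.69, 2.69]. Speed limits (rad/s): [2.57, 2.57, 3.14, 3.14, 3.14, 3.14, 3.14].

### API

Orientations are given as a unit quaternion [x, y, z, w].
In Python, from station import manip gives the robot as it stands.
- The arm moves only by the shell command python3 -m jog 'ROWS' [FORCE]. ROWS is JSON, a list that holds one entry, the list of rows, each a list of 7 numbers: the shift along the tool's x, y, z in mm, then the turn, a rotation vector about the tool's x, y, z in rad, then the closure in counts, from 0 (fully open) to 255 (shut). A call has 1 to 5 rows; each row shifts and turns the commanded pose from where the row before left it, along the tool's axes as they then stand; what a row does not reach is not made up. A row lasts 1/12 s, in which the tool goes at most 41.7 mm and 7.16 degrees, less where a joint would pass 70% of its speed; a pose out of reach is approached as far as the arm can. A call is refused whole if a number of a shift passes 41.7 or a number of a turn 0.125, either way. A call with a gripper value outside its range is refused whole. The fingers move at their own pace and stop on an object; FORCE is the grip in N (left out, the last holds). Time passes only in rows, so rows that do not move let the fingers close. It gives the time, the measured TCP pose, the force and the opening at its end, in the units of the state.
- manip.read_state(): the state, without advancing time (a new reading comes with each control period).
- manip.camera(name): name is "side" or "top"; returns a dict with "img" (480x640x3 uint8, red, green, blue), "range_z" (480x640 float32, mm along the optical axis (not along the pixel's ray), 0 where there is no reading), "fx", "fy", "cx", "cy" (pixels), "cam_to_world" (4x4, takes a point from camera to world coordinates). Camera axes: x right, y up, looking along -z (the intrinsics and any distortion apply to the point x, -y, -z); pixel columns grow to the right and rows downward; lengths in mm; the calibration is good to about 2 mm. A picture is of the moment at which its call begins.
- manip.close_job(): hands the job in, once; it reports no verdict.
The state is a dict: "time_s": time; "joint_pos": joint angles; "qvel": joint speeds; "tau": joint torques, N m; "ee_pos": TCP position; "eef_rot": TCP orientation; "contact_force": force on the tool from outside, world axes, zero at the start; "wrist_torque": the same for the moment, N m; "grip_width": finger opening in mm.
Only numpy, scipy, OpenCV 4.12 (cv2) and the standard library are available. Lean on these libraries where they do the work, as an engineer would, in place of code of your own. Each camera call takes 0.05 s, during which the arm holds its last target.

## Working session

There is one attempt and no reset: what is moved stays moved. The work goes in short steps, Python scripts to look and compute and a shell command to move; the robot and the scene stay as the last step left them, time stands still between calls to the robot, and variables do not carry over. Pictures are saved under pics/ and viewed, and the job is handed in when it is done.

```bash
mkdir -p pics; ls; python3 - <<'E'
from station import manip
import cv2,numpy as np
s=manip.read_state();print(s)
for n in("side","top"):
    c=manip.camera(n);cv2.imwrite(f"pics/{n}0.png",c["img"][:,:,::-1]);np.savez(f"{n}0.npz",**c)
    print(n,c["fx"],c["fy"],c["cx"],c["cy"],c["cam_to_world"],c.keys())
E
```

```text
pics
{'time_s': 0.0, 'joint_pos': array([-1.15086772,  0.32183906, -0.07005311,  1.45169961,  0.02261381,
        1.37080461, -0.05692172]), 'qvel': array([-1.19532391e-03,  1.81773514e-04, -6.24390374e-05,  1.49599587e-04,
        2.24821072e-03, -4.09640242e-04,  1.52477160e-03]), 'tau': array([ 2.54764536e-04, -4.93581426e+01, -3.81958243e-01, -3.14335585e+01,
        1.29672006e-02,  1.11874589e-02, -2.19581358e-05]), 'ee_pos': array([256.50550918, 596.80213916, 302.80034157]), 'eef_rot': array([ 0.1418179 ,  0.69269467, -0.14319328,  0.69250087]), 'contact_force': array([ 0.02199555, -0.26519716,  0.28249479]), 'wrist_torque': array([ 0.01920742, -0.06109648,  0.00237017]), 'grip_width': 85.36254406344948}
side 483.08553511828273 483.08553511828273 313.8051660638418 236.07031496467172 [[-9.95123739e-01 -6.22901537e-02  7.64766740e-02  6.17988012e+02]
 [ 9.76150091e-02 -5.10765996e-01  8.54160060e-01  1.16058442e+03]
 [-1.41440768e-02  8.57460223e-01  5.14355821e-01  7.81529941e+02]
 [ 0.00000000e+00  0.00000000e+00  0.00000000e+00  1.00000000e+00]] dict_keys(['img', 'range_z', 'fx', 'fy', 'cx', 'cy', 'cam_to_world'])
top 605.3504632818788 605.3504632818788 319.93064552501613 229.1587522476807 [[-9.72533520e-03  9.95813357e-01 -9.08910084e-02  3.68212540e+02]
 [-9.99935155e-01 -9.14634763e-03  6.78449313e-03  7.37698569e+01]
 [ 5.92476812e-03  9.09510961e-02  9.95837735e-01  1.88621019e+03]
 [ 0.00000000e+00  0.00000000e+00  0.00000000e+00  1.00000000e+00]] dict_keys(['img', 'range_z', 'fx', 'fy', 'cx', 'cy', 'cam_to_world'])
```

View pics/side0.png

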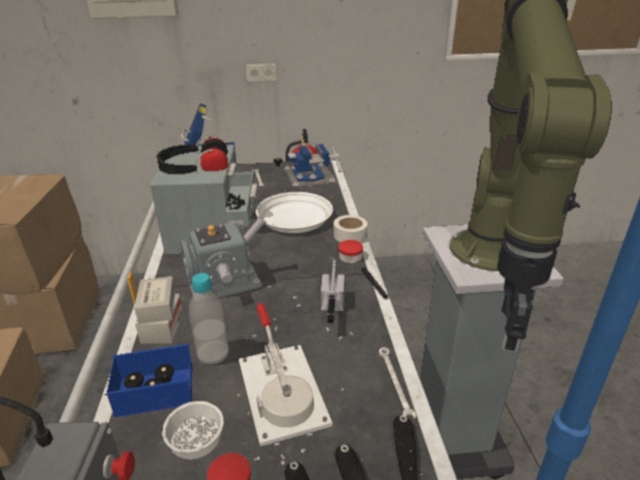

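View pics/top0.png

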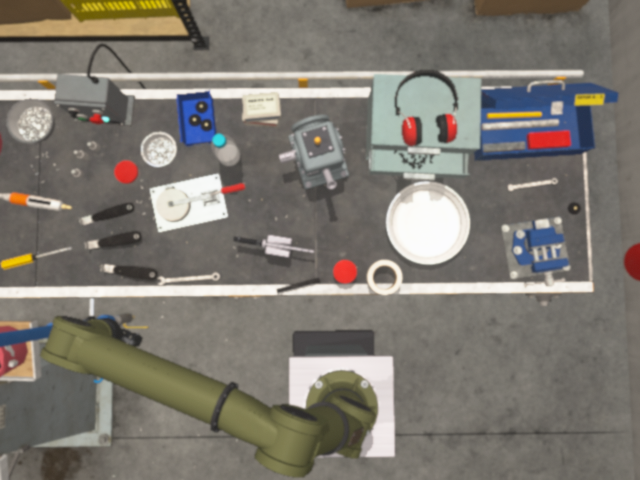

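```bash
cat > h.py <<'E'
import numpy as np,cv2
def load(n): return np.load(n)
def pt(c,u,v,d=None):
    if d is None: d=float(c["range_z"][int(round(v)),int(round(u))])
    p=np.array([(u-c["cx"])/c["fx"]*d,-(v-c["cy"])/c["fy"]*d,-d,1]);return (c["cam_to_world"]@p)[:3]
def ray_z(c,u,v,z):
    T=c["cam_to_world"];d=T[:3,:3]@np.array([(u-c["cx"])/c["fx"],-(v-c["cy"])/c["fy"],-1]);return T[:3,3]+d*(z-T[2,3])/d[2]
def proj(c,p):
    q=np.linalg.inv(c["cam_to_world"])@np.append(p,1);return np.array([c["cx"]+c["fx"]*q[0]/-q[2],c["cy"]-c["fy"]*q[1]/-q[2]])
def crop(c,x0,y0,x1,y1,k,f):
    cv2.imwrite(f,cv2.resize(c["img"][y0:y1,x0:x1,::-1],None,fx=k,fy=k,interpolation=cv2.INTER_CUBIC))
E
python3 - <<'E'
from h import *
t=load("top0.npz");s=load("side0.npz")
crop(t,225,225,325,275,8,"pics/t_stick.png");crop(t,280,110,360,230-50,8,"pics/t_x.png");crop(t,270,130,370,205,8,"pics/t_tube.png")
crop(s,310,250,350,330,7,"pics/s_stick.png");crop(s,180,200,280,275,8,"pics/s_tube.png")
E
```

```text
(no output)
```

View pics/t_stick.png

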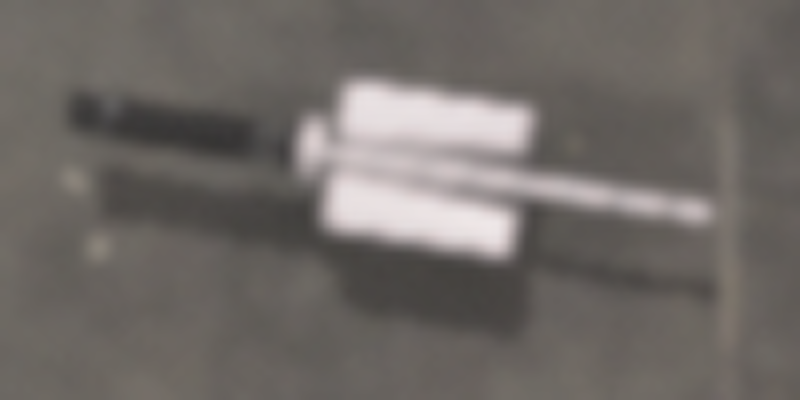

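View pics/t_tube.png

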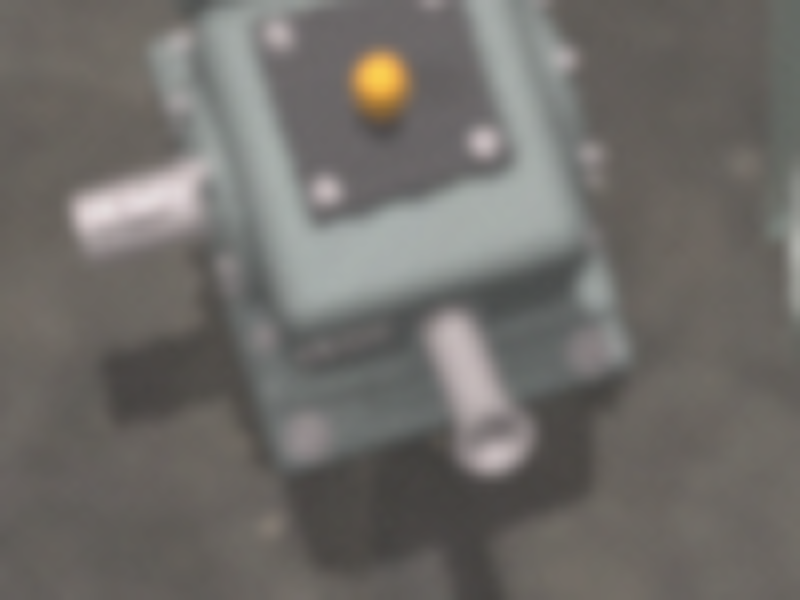

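View pics/s_stick.png

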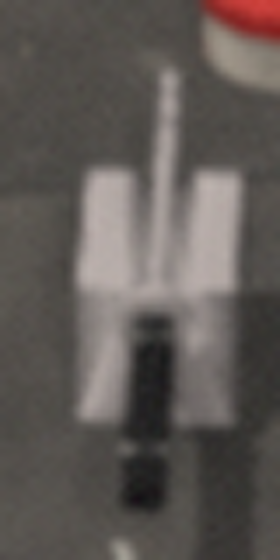

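View pics/s_tube.png

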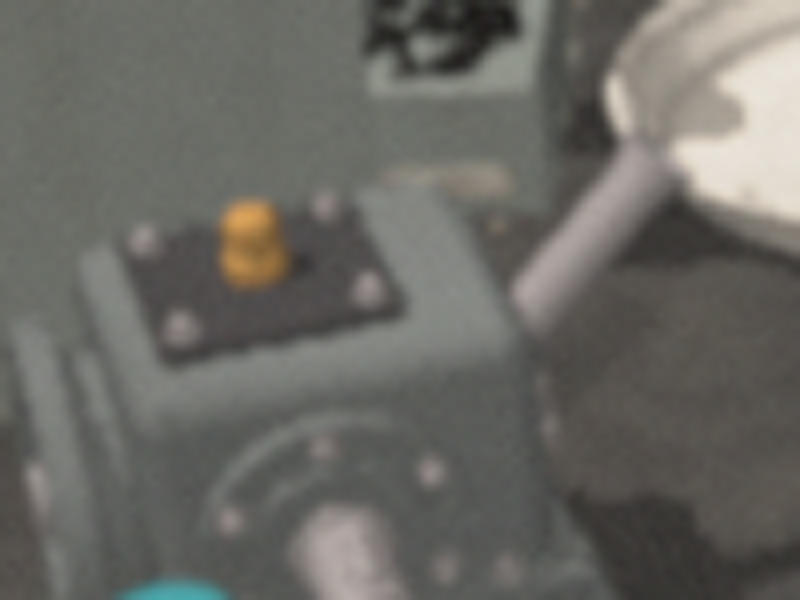

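```bash
python3 - <<'E'
from h import *
np.set_printoptions(precision=1,suppress=True)
t=load("top0.npz");s=load("side0.npz")
C=lambda k,x0,y0,u,v:((u+.5)/k+x0-.5,(v+.5)/k+y0-.5)
print("handle end",a:=ray_z(t,*C(8,225,225,70,110),53)); print("tip",b:=ray_z(t,*C(8,225,225,715,212),53),np.linalg.norm(a-b))
print("collar",ray_z(t,*C(8,225,225,313,147),53))
print("side handle end",ray_z(s,*C(7,310,250,143,497),53),"tip",ray_z(s,*C(7,310,250,168,72),53))
# tube: depth map near mouth
print(t["range_z"].dtype, t["range_z"][178:194,320:342].astype(int))
P=np.array([[pt(t,u,v) for u in range(322,342)] for v in range(166,194)])
print("heights");print(P[:,:,2].astype(int))
E
```

```text
handle end [510.1 324.4  53. ]
tip [469.   80.1  53. ] 247.6919812114191
collar [495.1 232.3  53. ]
side handle end [509.6 326.1  53. ] tip [468.8  81.8  53. ]
float32 [[1897 1901 1893 1896 1900 1760 1759 1758 1756 1753 1757 1754 1899 1894
  1904 1896 1896 1908 1902 1901 1905 1899]
 [1902 1885 1899 1898 1891 1761 1753 1757 1749 1739 1748 1746 1756 1896
  1905 1896 1899 1897 1895 1902 1906 1903]
 [1906 1897 1893 1897 1892 1897 1755 1746 1740 1739 1743 1734 1735 1892
  1890 1896 1906 1920 1914 1906 1909 1906]
 [1894 1900 1887 1897 1895 1899 1752 1749 1736 1727 1734 1725 1727 1735
  1904 1911 1907 1898 1908 1907 1902 1903]
 [1893 1896 1887 1893 1895 1892 1901 1747 1734 1734 1759 1760 1754 1734
  1734 1906 1906 1912 1907 1907 1904 1908]
 [1891 1893 1895 1889 1899 1894 1922 1732 1736 1760 1762 1751 1753 1746
  1740 1745 1906 1912 1912 1907 1910 1907]
 [1900 1891 1900 1908 1912 1928 1908 1738 1740 1758 1752 1757 1743 1744
  1742 1743 1900 1909 1912 1897 1910 1914]
 [1916 1913 1918 1904 1914 1912 1916 1735 1741 1742 1755 1746 1745 1745
  1742 1745 1900 1904 1910 1911 1925 1902]
 [1908 1913 
[... 2597 characters left out ...]
  -3  -4
  -18   4]
 [ -2  -5  10  -3  -7 171 151 145 156 159 152 163 159 154  -2   0  -7   2
   -4   0]
 [  3  -3   2 -12  -2 159 156 149 151 164 156 153 150  -8   0  -4   0   4
   -5   0]
 [  0   3  -5  -3  -7   0 154 159 153 152 160 156  -4   9  -2  -6   0   0
    0   2]
 [ -9  -5   0   6   6  -4   0  -9  -2   8   3   3 -10  -2  -2   0   0  -7
   -1   1]
 [ -5  -7   1  -4   2  -2  -4   1  -6   6   6  -6  -1  -6   7   9  -4   4
    3  -5]
 [  3  -2  -7   0  -2   0   1   1   4  -3  -1   3   1  -8  -4   5  -6   0
   -5   0]
 [ -3   3  -1   5  -1   5  -6   4   7  -9  -7  -4  -8 -10  -1  -6  -1   1
    2   0]
 [ -9  -8  -1   0  -4  -3  -2  -2   6  -2  -1   5   0  -1 -10  -4   0 -12
   -8  -2]]
```

```bash
cat >> h.py <<'E'
def overlay(c,x0,y0,x1,y1,k,f,M,yaw,R=14.5,L=60):
    im=cv2.resize(c["img"][y0:y1,x0:x1,::-1],None,fx=k,fy=k,interpolation=cv2.INTER_CUBIC)
    z=np.array([np.cos(yaw),np.sin(yaw),1])/2**.5
    e1=np.array([-np.sin(yaw),np.cos(yaw),0]);e2=np.cross(z,e1)
    def P(p):
        q=(proj(c,p)-[x0,y0]+.5)*k-.5;return tuple(int(round(v)) for v in q)
    for r,col in((R,(0,0,255)),(10.5,(0,255,0))):
        pts=[P(M+r*(np.cos(a)*e1+np.sin(a)*e2)) for a in np.linspace(0,6.283,40)]
        cv2.polylines(im,[np.array(pts,np.int32)],True,col,1)
    for s in(-1,0,1):
        for e in (e1,e2):
            cv2.line(im,P(M+s*R*e),P(M+s*R*e-L*z),(255,0,0) if e is e1 else (255,255,0),1)
    cv2.imwrite(f,im)
E
python3 - <<'E'
from h import *
np.set_printoptions(precision=1,suppress=True)
t=load("top0.npz");s=load("side0.npz")
C=lambda k,x0,y0,u,v:((u+.5)/k+x0-.5,(v+.5)/k+y0-.5)
M=ray_z(t,*C(8,270,130,495,444),164.7);print("top",M)
Ms=ray_z(s,*C(8,180,200,656,160),164.7);print("side",Ms)
# base plate front corners z~57
a=ray_z(t,*C(8,270,130,285,468),57);b=ray_z(t,*C(8,270,130,630,368),57);d=b-a;print(a,b,np.linalg.norm(d),"yaw",np.degrees(np.arctan2(-d[0]*-1,d[1])), np.arctan2(d[0],-d[1]))
n=np.array([d[1],-d[0],0]); print("normal",np.degrees(np.arctan2(n[1],n[0])))
y=np.arctan2(n[1],n[0])
M=(M+Ms)/2 if np.linalg.norm(M-Ms)<6 else M
overlay(t,290,150,350,195,12,"pics/ot.png",M,y);overlay(s,230,200,290,245,12,"pics/os.png",M,y)
E
```

```text
top [652.3  27.7 164.7]
side [655.   35.2 164.7]
[661.6 105.1  57. ] [699.  -27.1  57. ] 137.44103543221118 yaw 164.17103753951537 0.27626751211003947
normal -164.17103753951537
```

View pics/ot.png

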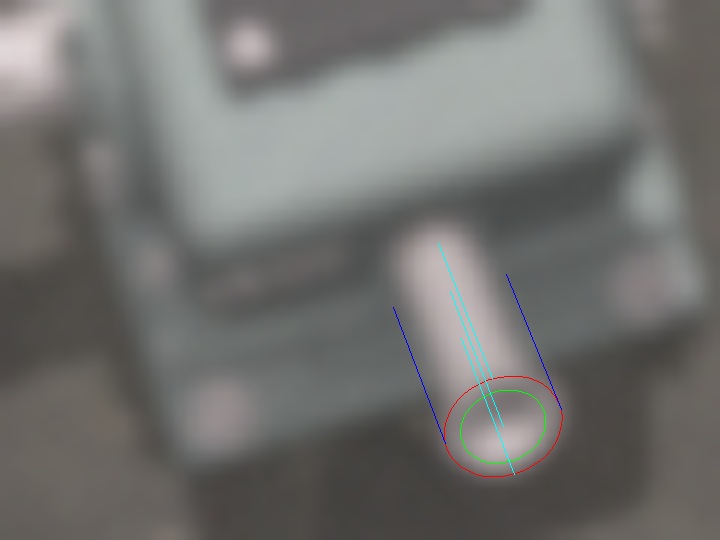

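View pics/os.png

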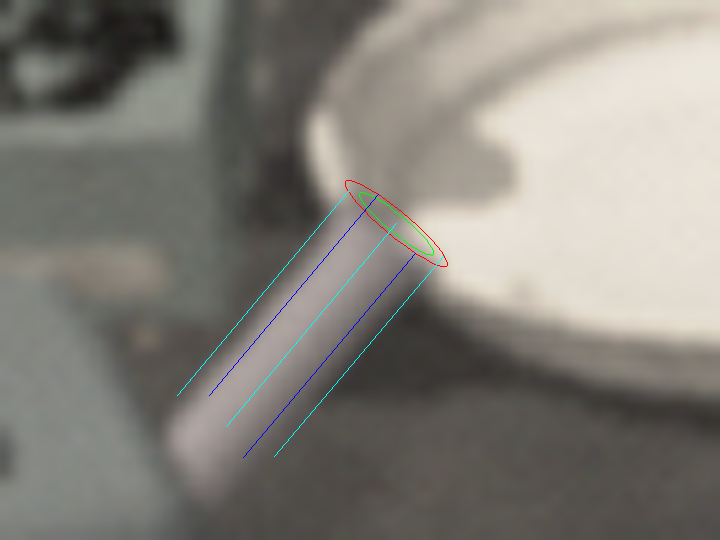

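```bash
cat >> h.py <<'E'
from scipy.spatial.transform import Rotation as Ro
from scipy.linalg import logm,expm
def rot(heading_deg,pitch_deg,flip=1):
    "tool x with heading and downward pitch; y horizontal; flip picks y sign"
    h=np.radians(heading_deg);p=np.radians(pitch_deg)
    x=np.array([np.cos(h)*np.cos(p),np.sin(h)*np.cos(p),-np.sin(p)])
    y=flip*np.array([-np.sin(h),np.cos(h),0]);return np.stack([x,y,np.cross(x,y)],1)
def now():
    from station import manip
    s=manip.read_state();return np.array(s["ee_pos"]),Ro.from_quat(s["eef_rot"]).as_matrix(),s
def screw(p,R,q,Q,n):
    A=np.eye(4);A[:3,:3]=R;A[:3,3]=p;B=np.eye(4);B[:3,:3]=Q;B[:3,3]=q
    D=np.real(expm(np.real(logm(np.linalg.inv(A)@B))/n))
    w=Ro.from_matrix(D[:3,:3]).as_rotvec()
    T=A.copy();path=[]
    for i in range(n): T=T@D;path.append(T[:3,3].copy())
    return D[:3,3],w,np.array(path)
def straight(p,R,q,Q,n):
    "rows: rotate constant body rate, straight-line translation"
    w=Ro.from_matrix(R.T@Q).as_rotvec()/n;Rc=R.copy();out=[]
    for i in range(n):
        out.append(np.r_[Rc.T@(q-p)/n,w]);Rc=Rc@Ro.from_rotvec(w).as_matrix()
    return np.array(out)
E
python3 - <<'E'
from h import *
np.set_printoptions(precision=3,suppress=True)
t=load("top0.npz")
p,R,s=now();print(p);print(R)
print("tray",ray_z(t,428,222,20),"rim l/r",ray_z(t,387,222,34),ray_z(t,470,222,34))
h=np.degrees(np.arctan2(80.9-325.2,468.9-509.9));print("heading",h)
d=np.array([np.cos(np.radians(h)),np.sin(np.radians(h)),0])
G=(np.array([509.9,325,53])+np.array([468.9,81,53]))/2+d*(124-203)  # tip is +203, mid of stick is at +79
print("G",G)
for f in(1,-1):
    Q=rot(h,45,f); w=Ro.from_matrix(R.T@Q).as_rotvec();print(f,w,np.linalg.norm(w))
    for hh in (-163+180,):
        I=rot(hh,90,f);w2=Ro.from_matrix(Q.T@I).as_rotvec();print("ins",w2,np.linalg.norm(w2), Ro.from_matrix(R.T@I).as_rotvec())
E
```

```text
[256.499 596.855 302.918]
[[-0.001  0.395  0.919]
 [-0.002  0.919 -0.395]
 [-1.    -0.002  0.   ]]
tray [ 557.765 -274.426   20.   ] rim l/r [ 557.494 -145.49    34.   ] [ 555.162 -401.325   34.   ]
heading -99.52696435286568
G [502.475 280.91   53.   ]
1 [ 1.258 -0.662 -0.52 ] 1.51405618689711
ins [-1.912  0.49   0.792] 2.1266394875226715 [-0.703 -0.     0.002]
-1 [-1.706  0.553 -0.705] 1.9266370982280447
ins [-1.912 -0.49  -0.792] 2.1266394875226715 [2.439 0.002 0.001]
```

```bash
cat >> h.py <<'E'
G=np.array([502.5,280.9,53.]);HP=-99.5
def show(rows,c): 
    for i in range(0,len(rows),5): print("[["+",".join("[%.1f,%.1f,%.1f,%.3f,%.3f,%.3f,%d]"%(*r,c) for r in rows[i:i+5])+"]]")
def go(q,Q,n,c): p,R,s=now();show(straight(p,R,q,Q,n),c)
def err(q,Q):
    p,R,s=now();print("d_tool",R.T@(q-p),"rot",Ro.from_matrix(R.T@Q).as_rotvec(),"F",s["contact_force"],"w",s["grip_width"],"t",s["time_s"])
E
python3 - <<'E'
from h import *
Q=rot(HP,45);go(G-(54+90)*Q[:,0],Q,15,0)
E
```

```text
[[[9.9,-6.3,21.8,0.084,-0.044,-0.035,0],[11.0,-4.1,21.7,0.084,-0.044,-0.035,0],[12.1,-1.9,21.5,0.084,-0.044,-0.035,0],[13.1,0.4,21.0,0.084,-0.044,-0.035,0],[13.9,2.6,20.3,0.084,-0.044,-0.035,0]]]
[[[14.7,4.7,19.3,0.084,-0.044,-0.035,0],[15.3,6.8,18.2,0.084,-0.044,-0.035,0],[15.8,8.8,16.8,0.084,-0.044,-0.035,0],[16.2,10.7,15.3,0.084,-0.044,-0.035,0],[16.4,12.5,13.6,0.084,-0.044,-0.035,0]]]
[[[16.5,14.1,11.8,0.084,-0.044,-0.035,0],[16.5,15.6,9.8,0.084,-0.044,-0.035,0],[16.3,16.9,7.7,0.084,-0.044,-0.035,0],[16.0,18.0,5.5,0.084,-0.044,-0.035,0],[15.5,18.9,3.3,0.084,-0.044,-0.035,0]]]
```

```bash
python3 -m jog '[[[10,-6,22,0.084,-0.044,-0.035,0],[11,-4,22,0.084,-0.044,-0.035,0],[12,-2,21.5,0.084,-0.044,-0.035,0],[13,0,21,0.084,-0.044,-0.035,0],[14,2.5,20,0.084,-0.044,-0.035,0]]]' 60; python3 -c "
from h import *
Q=rot(HP,45);err(G-(54+90)*Q[:,0],Q);print(now()[2]['joint_pos'],now()[0])"
```

```text
time_s: 0.52
ee_pos: [344.7, 524.5, 253.9]
eef_rot: [0.207, 0.577, -0.359, 0.704]
contact_force: [-0.6, 0.3, 0.4]
grip_width: 85.5
d_tool [146.80485319  48.18464429 192.1336108 ] rot [ 0.83474325 -0.44033646 -0.34369314] F [-0.62244795  0.29609927  0.40711941] w 85.534963570723 t 0.5167
[-1.16133362  0.41836068  0.05904966  1.44461637  0.16646643  1.48955227
 -0.3973238 ] [344.68454737 524.46809432 253.85270477]
```

```bash
python3 -m jog '[[[14.5,5,19.5,0.084,-0.044,-0.035,0],[15.5,7,18,0.084,-0.044,-0.035,0],[16,9,17,0.084,-0.044,-0.035,0],[16,10.5,15.5,0.084,-0.044,-0.035,0],[16.5,12.5,13.5,0.084,-0.044,-0.035,0]]]'; python3 -m jog '[[[16.5,14,12,0.084,-0.044,-0.035,0],[16.5,15.5,10,0.084,-0.044,-0.035,0],[16.5,17,7.5,0.084,-0.044,-0.035,0],[16,18,5.5,0.084,-0.044,-0.035,0],[15.5,19,3.5,0.084,-0.044,-0.035,0]]]';  python3 -m jog '[[[0,0,0,0,0,0,0],[0,0,0,0,0,0,0],[0,0,0,0,0,0,0]]]'; python3 -c "
from h import *
Q=rot(HP,45);err(G-(54+90)*Q[:,0],Q);print(now()[2]['joint_pos'],now()[0])
from station import manip
for n in('side','top'):
    c=manip.camera(n);cv2.imwrite(f'pics/{n}1.png',c['img'][:,:,::-1])
"
```

```text
time_s: 0.93
ee_pos: [432.4, 452.9, 204.0]
eef_rot: [0.257, 0.425, -0.551, 0.67]
contact_force: [-0.7, 1.0, -1.5]
grip_width: 85.2
time_s: 1.35
ee_pos: [519.5, 380.6, 154.0]
eef_rot: [-0.291, -0.247, 0.708, -0.594]
contact_force: [0.8, 0.4, -0.5]
grip_width: 85.4
time_s: 1.6
ee_pos: [518.9, 381.2, 154.5]
eef_rot: [-0.291, -0.249, 0.707, -0.595]
contact_force: [-0.3, 0.0, 0.2]
grip_width: 85.3
d_tool [-0.30858969  0.37135674  0.09687209] rot [ 0.00135175 -0.00071915  0.00590368] F [-0.2700581   0.03959105  0.17391101] w 85.34082339396772 t 1.6
[-1.03979268  0.82614031  0.33420265  1.21150691  0.21571443  1.77285646
 -0.92053254] [518.91304445 381.24227373 154.53847475]
```

View pics/side1.png

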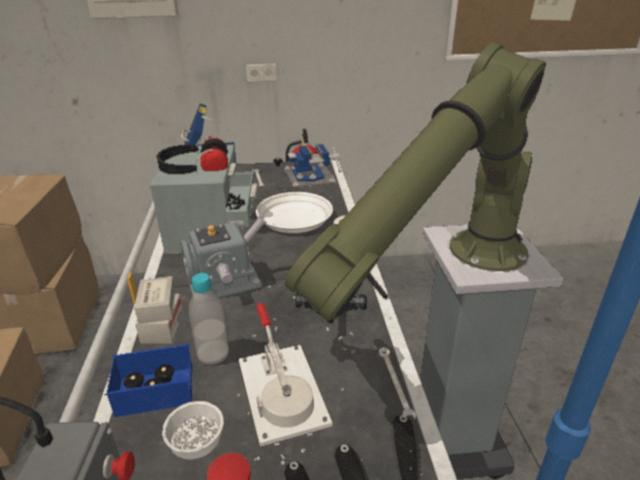

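View pics/top1.png

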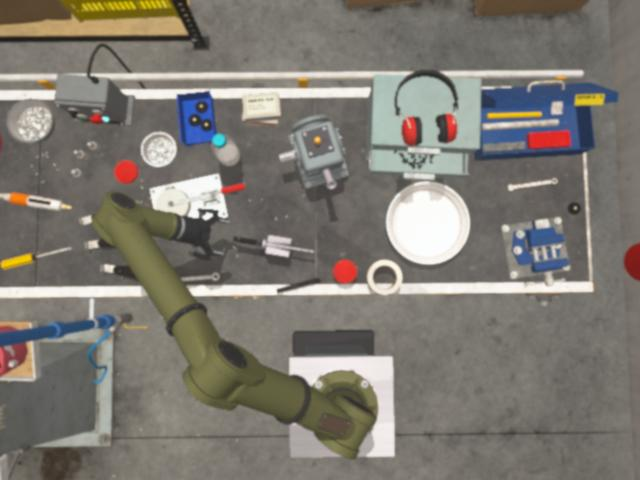

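```bash
python3 -m jog '[[[22,0,0,0,0,0,0],[22,0,0,0,0,0.006,0],[20,0,0,0,0,0,0],[16,0,0,0,0,0,0],[10,0,0,0,0,0,0]]]'; python3 -m jog '[[[0,0,0,0,0,0,0],[0,0,0,0,0,0,0]]]'; python3 -c "
from h import *
from station import manip
Q=rot(HP,45);err(G-54*Q[:,0],Q);print(now()[0])
for n in('side','top'):
    c=manip.camera(n);cv2.imwrite(f'pics/{n}1.png',c['img'][:,:,::-1]);
    if n=='top': crop(c,190,215,300,270,7,'pics/top2.png')
    else: crop(c,270,240,390,330,6,'pics/side2.png')
"
```

```text
time_s: 2.12
ee_pos: [507.5, 318.0, 91.4]
eef_rot: [-0.292, -0.248, 0.705, -0.597]
contact_force: [0.2, -0.5, 0.1]
grip_width: 85.7
time_s: 2.28
ee_pos: [508.4, 319.1, 92.2]
eef_rot: [-0.293, -0.248, 0.704, -0.597]
contact_force: [0.3, 0.7, -0.3]
grip_width: 85.3
d_tool [ 1.00298908  0.49900084 -0.37599795] rot [ 0.00050823 -0.00199283 -0.00123988] F [ 0.32452847  0.66585611 -0.34481889] w 85.29149987087179 t 2.2833
[508.38169626 319.07737443  92.1594798 ]
```

View pics/top2.png

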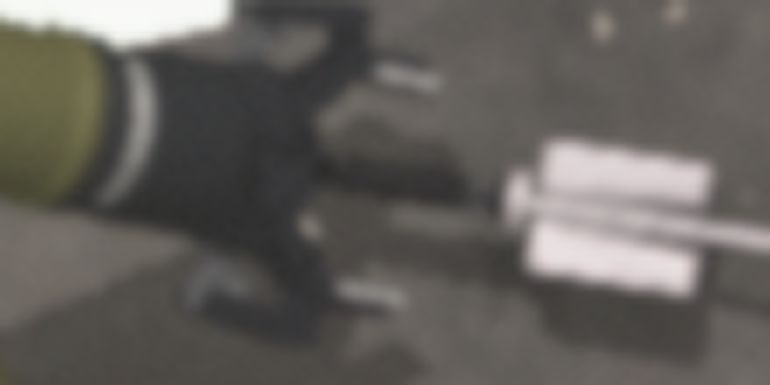

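View pics/side2.png

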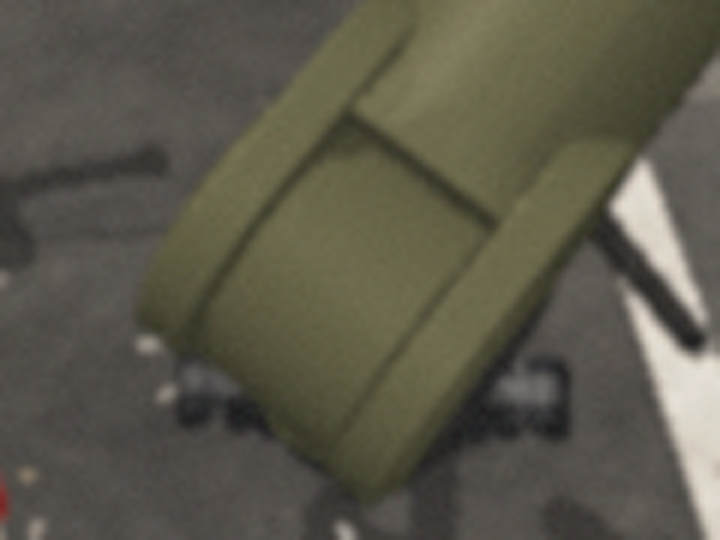

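```bash
python3 -m jog '[[[0,0,0,0,0,0,255],[0,0,0,0,0,0,255],[0,0,0,0,0,0,255],[0,0,0,0,0,0,255],[0,0,0,0,0,0,255]]]' 60;python3 -m jog '[[[0,0,0,0,0,0,255],[0,0,0,0,0,0,255]]]' 80; python3 -c "
from h import *
Q=rot(HP,45);err(G-54*Q[:,0],Q)
from station import manip
c=manip.camera('top');crop(c,190,215,330,270,5,'pics/top3.png')
"
```

```text
time_s: 2.8
ee_pos: [508.7, 318.3, 91.5]
eef_rot: [-0.293, -0.247, 0.705, -0.597]
contact_force: [-0.1, 0.9, -0.1]
grip_width: 25.7
time_s: 2.97
ee_pos: [509.6, 318.0, 91.8]
eef_rot: [-0.293, -0.247, 0.704, -0.598]
contact_force: [3.1, -0.0, 0.4]
grip_width: 14.9
d_tool [ 0.14093126 -0.88766223 -0.7290391 ] rot [-0.00107236 -0.00094964 -0.00241271] F [ 3.0826327  -0.04910489  0.3651079 ] w 14.920429839907001 t 2.9667
```

View pics/top3.png

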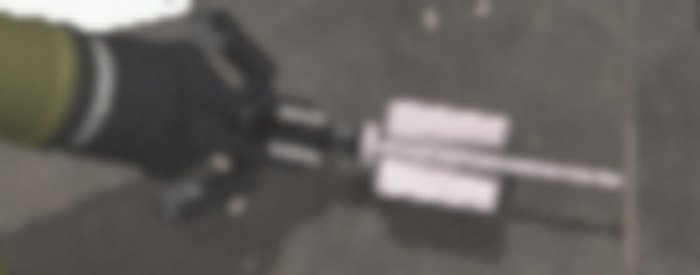

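```bash
python3 -m jog '[[[-5,0,5,0,0,0,255],[-10,0,10,0,0,0,255],[-18,0,18,0,0,0,255],[-20,0,20,0,0,0,255],[-20,0,20,0,0,0,255]]]';python3 -m jog '[[[-20,0,20,0,0,0,255],[-20,0,20,0,0,0,255],[-10,0,10,0,0,0,255],[0,0,0,0,0,0,255],[0,0,0,0,0,0,255]]]'; python3 -c "
from h import *
print(now())
from station import manip
for n in('side','top'):
    c=manip.camera(n);np.savez(n+'4.npz',**c);cv2.imwrite(f'pics/{n}4.png',c['img'][:,:,::-1])
"
```

```text
time_s: 3.43
ee_pos: [507.9, 318.1, 196.4]
eef_rot: [-0.292, -0.248, 0.705, -0.597]
contact_force: [0.6, 1.6, -0.8]
grip_width: 15.0
time_s: 3.85
ee_pos: [508.3, 318.3, 265.5]
eef_rot: [-0.293, -0.248, 0.705, -0.597]
contact_force: [-0.2, -0.0, -1.2]
grip_width: 14.5
(array([508.34542588, 318.31934885, 265.46467418]), array([[-1.15968746e-01,  9.86317280e-01, -1.17172838e-01],
       [-6.95663216e-01, -1.64857638e-01, -6.99195716e-01],
       [-7.08945654e-01,  4.27982965e-04,  7.05262984e-01]]), {'time_s': 3.85, 'joint_pos': array([-1.04440024,  0.62143686,  0.37592618,  1.31463782,  0.29172967,
        1.84014942, -0.84127274]), 'qvel': array([-0.000404  ,  0.03911353, -0.00972546,  0.0369252 , -0.00704342,
       -0.01118592, -0.00169233]), 'tau': array([ 1.57675571e-01, -6.06916237e+01,  8.67504179e+00, -2.87030268e+01,
        2.69840375e+00,  3.08697335e+00,  1.95964094e-02]), 'ee_pos': array([508.34542588, 318.31934885, 265.46467418]), 'eef_rot': array([-0.29309807, -0.24791537,  0.70464341, -0.59674882]), 'contact_force': array([-0.2042588 , -0.01651239, -1.17871444]), 'wrist_torque': array([ 1.0366395 , -0.18227526,  0.00222252]), 'grip_width': 14.504105952499016})
```

View pics/side4.png

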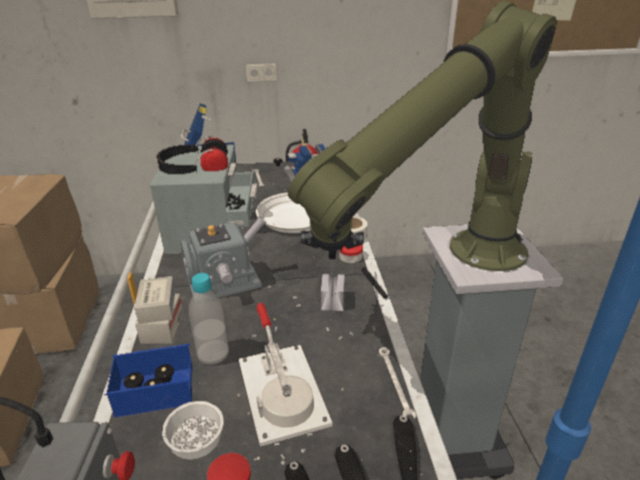

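View pics/top4.png

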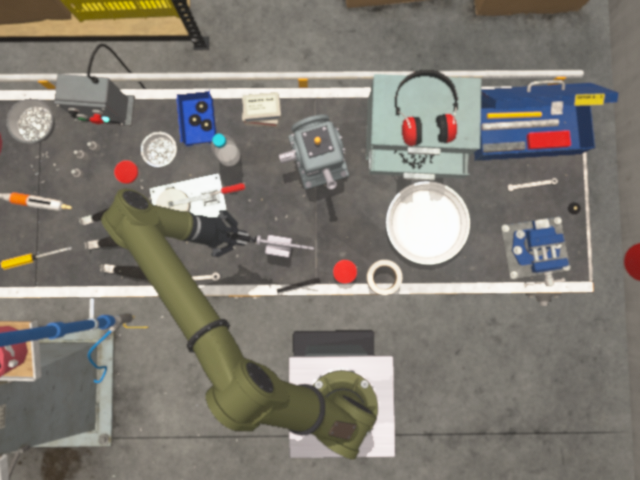

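```bash
cat >> h.py <<'E'
M=np.array([652.3,28.,163.]);HI=17.
def ins(out,M=M,HI=HI,pitch=90):
    zt=-rot(HI,45)[:,0]; Q=rot(HI,pitch); return M+(203+out)*zt-54*Q[:,0],Q
E
python3 - <<'E'
from h import *
q,Q=ins(70);print(q);go(q,Q,22,255)
E
```

```text
[467.69478525 -28.4394781  410.04015126]
[[[6.5,0.8,15.9,-0.087,0.022,0.036,255],[6.1,-0.8,16.0,-0.087,0.022,0.036,255],[5.7,-2.4,16.0,-0.087,0.022,0.036,255],[5.3,-4.0,15.9,-0.087,0.022,0.036,255],[4.7,-5.6,15.6,-0.087,0.022,0.036,255]]]
[[[4.2,-7.1,15.1,-0.087,0.022,0.036,255],[3.6,-8.5,14.5,-0.087,0.022,0.036,255],[2.9,-9.8,13.8,-0.087,0.022,0.036,255],[2.2,-11.1,12.9,-0.087,0.022,0.036,255],[1.5,-12.2,12.0,-0.087,0.022,0.036,255]]]
[[[0.8,-13.3,10.9,-0.087,0.022,0.036,255],[0.1,-14.2,9.7,-0.087,0.022,0.036,255],[-0.6,-15.0,8.4,-0.087,0.022,0.036,255],[-1.4,-15.6,7.1,-0.087,0.022,0.036,255],[-2.1,-16.1,5.7,-0.087,0.022,0.036,255]]]
[[[-2.8,-16.4,4.2,-0.087,0.022,0.036,255],[-3.4,-16.6,2.7,-0.087,0.022,0.036,255],[-4.1,-16.7,1.2,-0.087,0.022,0.036,255],[-4.7,-16.5,-0.4,-0.087,0.022,0.036,255],[-5.3,-16.3,-1.9,-0.087,0.022,0.036,255]]]
[[[-5.8,-15.8,-3.4,-0.087,0.022,0.036,255],[-6.2,-15.2,-4.9,-0.087,0.022,0.036,255]]]
```

```bash
python3 -m jog '[[[6.5,1,16,-0.087,0.022,0.036,255],[6,-1,16,-0.087,0.022,0.036,255],[5.5,-2.5,16,-0.087,0.022,0.036,255],[5.5,-4,16,-0.087,0.022,0.036,255],[4.5,-5.5,15.5,-0.087,0.022,0.036,255]]]'
python3 -m jog '[[[4,-7,15,-0.087,0.022,0.036,255],[3.5,-8.5,14.5,-0.087,0.022,0.036,255],[3,-10,14,-0.087,0.022,0.036,255],[2,-11,13,-0.087,0.022,0.036,255],[1.5,-12,12,-0.087,0.022,0.036,255]]]'; python3 -c "
from h import *
q,Q=ins(70);err(q,Q);p,R,s=now();print(p,s['joint_pos']);go(q,Q,12,255)"
```

```text
time_s: 4.37
ee_pos: [498.4, 238.8, 296.8]
eef_rot: [0.213, 0.4, -0.561, 0.693]
contact_force: [-0.5, -0.0, -0.4]
grip_width: 15.2
time_s: 4.78
ee_pos: [489.4, 160.2, 330.8]
eef_rot: [0.124, 0.528, -0.385, 0.746]
contact_force: [-0.1, 0.0, -0.3]
grip_width: 14.8
d_tool [  10.57389955 -159.80677888  129.23686165] rot [-1.03500192  0.265166    0.43488021] F [-0.08480728  0.03082757 -0.31385679] w 14.756013939214121 t 4.7833
[489.41053961 160.22542949 330.75485002] [-0.91333895  0.07022851  0.30754075  1.76360457  0.44569751  1.4706118
  0.12444727]
[[[0.9,-13.3,10.8,-0.086,0.022,0.036,255],[0.2,-14.2,9.6,-0.086,0.022,0.036,255],[-0.6,-15.0,8.3,-0.086,0.022,0.036,255],[-1.3,-15.6,7.0,-0.086,0.022,0.036,255],[-2.0,-16.1,5.6,-0.086,0.022,0.036,255]]]
[[[-2.7,-16.4,4.1,-0.086,0.022,0.036,255],[-3.4,-16.6,2.6,-0.086,0.022,0.036,255],[-4.0,-16.6,1.1,-0.086,0.022,0.036,255],[-4.6,-16.5,-0.4,-0.086,0.022,0.036,255],[-5.2,-16.2,-1.9,-0.086,0.022,0.036,255]]]
[[[-5.7,-15.8,-3.4,-0.086,0.022,0.036,255],[-6.2,-15.2,-4.9,-0.086,0.022,0.036,255]]]
```

```bash
python3 -m jog '[[[1,-13,11,-0.086,0.022,0.036,255],[0,-14,9.5,-0.086,0.022,0.036,255],[-0.5,-15,8.5,-0.086,0.022,0.036,255],[-1.5,-15.5,7,-0.086,0.022,0.036,255],[-2,-16,5.5,-0.086,0.022,0.036,255]]]'; python3 -c "
from h import *
q,Q=ins(70);err(q,Q);p,R,s=now();print(p,s['joint_pos']);q,Q=ins(45);go(q,Q,7,255)"
```

```text
time_s: 5.2
ee_pos: [480.3, 82.0, 363.9]
eef_rot: [0.03, 0.625, -0.188, 0.757]
contact_force: [0.4, -0.7, -0.7]
grip_width: 14.7
d_tool [ -18.67449222 -115.30378958   29.20260342] rot [-0.60544227  0.15464121  0.25427186] F [ 0.43547466 -0.6810082  -0.73609019] w 14.651177251575325 t 5.2
[480.33910984  82.03573111 363.86827883] [-0.82907694 -0.12065156  0.4007053   1.82795148  0.34330802  1.40227821
  0.77310672]
[[[-0.1,-14.5,5.7,-0.086,0.022,0.036,255],[-0.7,-14.9,4.4,-0.086,0.022,0.036,255],[-1.4,-15.2,3.1,-0.086,0.022,0.036,255],[-2.0,-15.4,1.7,-0.086,0.022,0.036,255],[-2.5,-15.4,0.3,-0.086,0.022,0.036,255]]]
[[[-3.1,-15.2,-1.1,-0.086,0.022,0.036,255],[-3.6,-15.0,-2.5,-0.086,0.022,0.036,255]]]
```

```bash
python3 -m jog '[[[0,-14.5,5.5,-0.086,0.022,0.036,255],[-0.5,-15,4.5,-0.086,0.022,0.036,255],[-1.5,-15,3,-0.086,0.022,0.036,255],[-2,-15.5,1.5,-0.086,0.022,0.036,255]]]'; python3 -c "
from h import *
q,Q=ins(45);err(q,Q);p,R,s=now();print(p,s['joint_pos']);go(q,Q,3,255)"
```

```text
time_s: 5.53
ee_pos: [482.2, 22.0, 380.0]
eef_rot: [-0.047, 0.677, -0.022, 0.734]
contact_force: [0.0, 0.0, -0.6]
grip_width: 14.8
d_tool [ -7.67907187 -46.32672213   1.63289437] rot [-0.26171192  0.06661904  0.10948814] F [ 0.02936779  0.03988987 -0.59369819] w 14.761036549431456 t 5.5333
[482.20129002  22.00154168 380.01581401] [-0.79056778 -0.15672928  0.56010332  1.79343002  0.19853175  1.42452445
  1.34843532]
[[[-2.6,-15.4,0.5,-0.087,0.022,0.036,255],[-3.1,-15.3,-0.9,-0.087,0.022,0.036,255],[-3.6,-15.1,-2.3,-0.087,0.022,0.036,255]]]
```

```bash
python3 -m jog '[[[-2.5,-15.5,0.5,-0.087,0.022,0.036,255],[-3,-15.5,-1,-0.087,0.022,0.036,255],[-3.5,-15,-2.5,-0.087,0.022,0.036,255],[0,0,0,0,0,0,255],[0,0,0,0,0,0,255]]]'; python3 -c "
from h import *
q,Q=ins(45);err(q,Q);p,R,s=now();print(p,s['joint_pos'])
from station import manip
for n in('side','top'):
    c=manip.camera(n);np.savez(n+'5.npz',**c);cv2.imwrite(f'pics/{n}5.png',c['img'][:,:,::-1])
"
```

```text
time_s: 5.95
ee_pos: [484.6, -23.6, 392.3]
eef_rot: [-0.102, 0.699, 0.1, 0.701]
contact_force: [0.6, 1.3, -1.0]
grip_width: 14.6
d_tool [-0.03945975  0.27975135  0.05690615] rot [-0.00962943  0.00206641  0.00384123] F [ 0.57247379  1.26800276 -1.03133477] w 14.591654987841471 t 5.95
[484.62477911 -23.55556364 392.32397551] [-0.76802158 -0.11467727  0.70456711  1.72442041  0.07764866  1.50203134
  1.78604034]
```

View pics/side5.png

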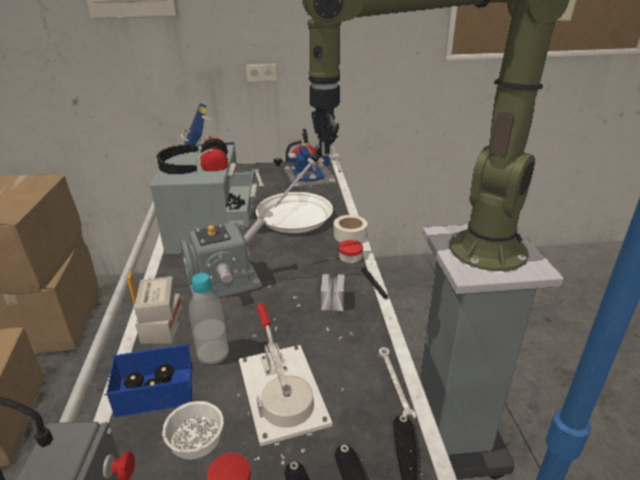

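View pics/top5.png

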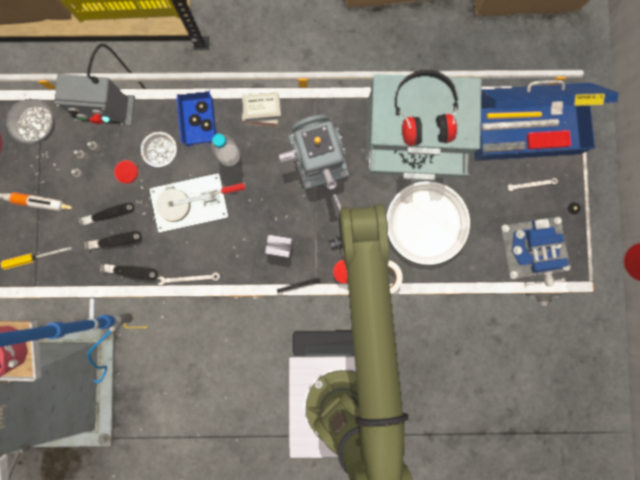

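```bash
python3 - <<'E'
from h import *
s=load("side5.npz");t=load("top5.npz")
crop(s,225,150,325,225+25,7,"pics/a.png");crop(t,300,150,360,220,8,"pics/b.png")
E
```

```text
(no output)
```

View pics/a.png

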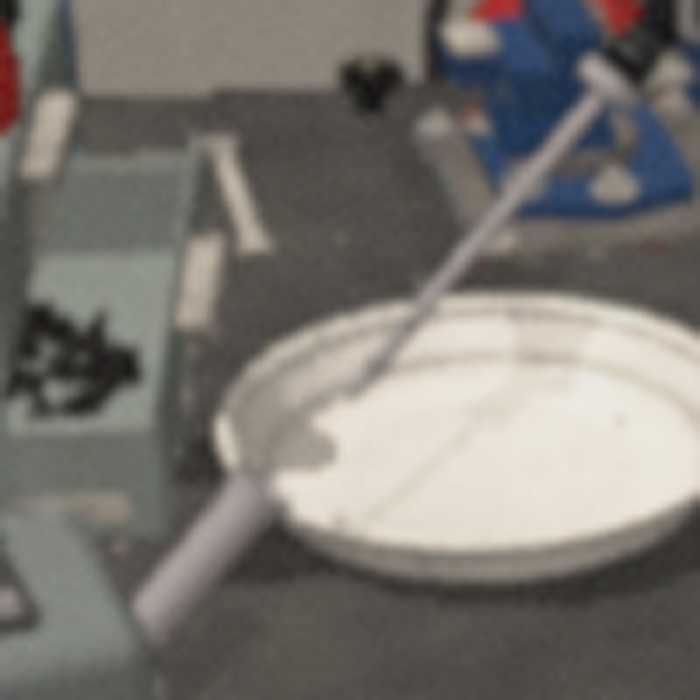

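View pics/b.png

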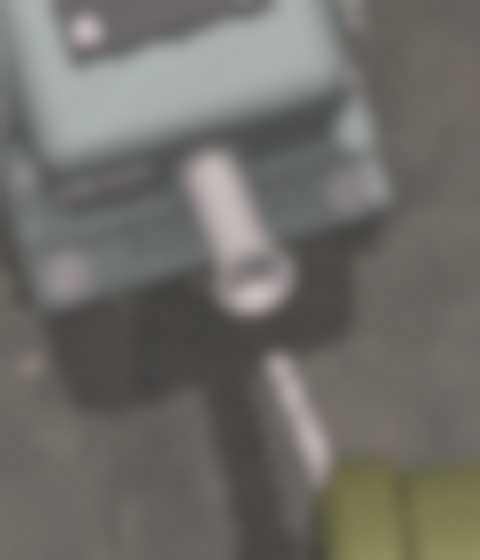

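```bash
python3 - <<'E'
from h import *
np.set_printoptions(precision=2,suppress=True)
s=load("side5.npz");t=load("top5.npz");s0=load("side0.npz");t0=load("top0.npz")
def line(c,c0,a,b,n=25):
    d=np.abs(c["img"].astype(float)-c0["img"]).sum(2)
    a=np.array(a,float);b=np.array(b,float);u=(b-a)/np.linalg.norm(b-a);m=np.array([-u[1],u[0]])
    off=np.arange(-5,5.01,.25);out=[]
    for f in np.linspace(.06,.94,n):
        p=a+(b-a)*f;q=p+off[:,None]*m
        v=cv2.remap(d.astype(np.float32),q[:,0].astype(np.float32),q[:,1].astype(np.float32),cv2.INTER_LINEAR)[:,0]
        v=np.clip(v-30,0,None)
        if v.sum()>0: w=(v*off).sum()/v.sum();out.append(p+w*m)
    out=np.array(out);l=cv2.fitLine(out.astype(np.float32),cv2.DIST_HUBER,0,.01,.01).ravel()
    r=(out-l[2:])@np.array([-l[1],l[0]]);print("res",r.std(),r);return l
k=lambda K,x0,y0,u,v:((u+.5)/K+x0-.5,(v+.5)/K+y0-.5)
ls=line(s,s0,k(7,225,150,590,98),k(7,225,150,360,380))
lt=line(t,t0,k(8,300,150,318,470),k(8,300,150,274,360))
print(ls,lt)
im=np.abs(t["img"].astype(int)-t0["img"]).clip(0,255).astype(np.uint8);cv2.imwrite("pics/dt.png",cv2.resize(im[180:220,320:360],None,fx=12,fy=12))
np.savez("stick.npz",ls=ls,lt=lt)
E
```

```text
res 0.3354405192172514 [ 0.19  0.17  0.14  0.05 -0.02 -0.03 -0.18  0.08  0.05 -0.37  0.   -0.77
 -0.41 -0.23 -0.21 -0.32 -0.85  0.58  0.18  0.39  0.39  0.13  0.29 -0.01]
res 0.06973567923580636 [ 0.25  0.16  0.07  0.02 -0.02 -0.01 -0.    0.01 -0.02 -0.05 -0.07 -0.06
 -0.06 -0.    0.03  0.06  0.02 -0.01 -0.03 -0.03 -0.02  0.01  0.01  0.05
  0.07]
[  0.63  -0.78 294.26 182.01] [  0.39   0.92 336.78 200.65]
```

View pics/dt.png

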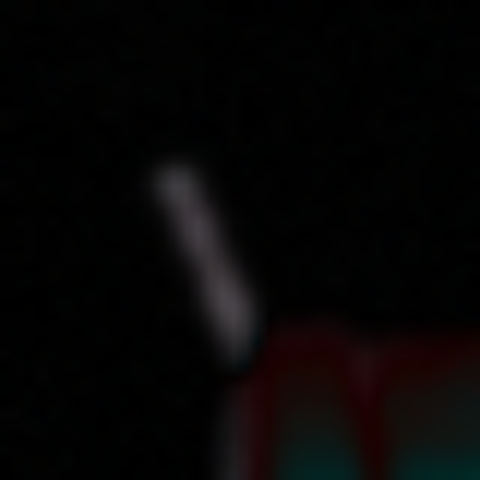

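```bash
python3 - <<'E'
from h import *
np.set_printoptions(precision=2,suppress=True,linewidth=150)
s0=load("side5.npz");t0=load("top5.npz")
k=lambda K,x0,y0,u,v:np.array(((u+.5)/K+x0-.5,(v+.5)/K+y0-.5))
def tube(c,a,b,n=14,W=7.5):
    g=c["img"].astype(np.float32).mean(2);u=(b-a)/np.linalg.norm(b-a);m=np.array([-u[1],u[0]]);off=np.arange(-W,W+.01,.1)
    L=[];Rr=[]
    for f in np.linspace(.1,.9,n):
        p=a+(b-a)*f;q=(p+off[:,None]*m).astype(np.float32)
        v=cv2.GaussianBlur(cv2.remap(g,q[:,0],q[:,1],cv2.INTER_CUBIC),(1,11),0)[:,0];d=np.gradient(v)
        h=len(off)//2;i=d[:h].argmax();j=h+d[h:].argmin();L.append(off[i]);Rr.append(off[j])
    print(np.array(L));print(np.array(Rr));mid=(np.array(L)+Rr)/2
    P=a+(b-a)*np.linspace(.1,.9,n)[:,None]+mid[:,None]*m
    return cv2.fitLine(P.astype(np.float32),cv2.DIST_HUBER,0,.01,.01).ravel()
As=tube(s0,k(8,180,200,657,157),k(8,180,200,535,310));At=tube(t0,k(12,290,150,491,388),k(12,290,150,437,250))
print(As,At)
np.savez("tube.npz",As=As,At=At)
def plane(c,l):
    T=c["cam_to_world"];r=[]
    for e in(-10,10):
        x=l[2:]+e*l[:2];r.append(T[:3,:3]@np.array([(x[0]-c["cx"])/c["fx"],-(x[1]-c["cy"])/c["fy"],-1]))
    n=np.cross(*r);n/=np.linalg.norm(n);return n,n@T[:3,3]
def inter(ls,lt,x=None):
    n1,d1=plane(s0,ls);n2,d2=plane(t0,lt);u=np.cross(n1,n2);print("angle planes",np.linalg.norm(u));u/=np.linalg.norm(u);u*=np.sign(u[0])
    pt=np.linalg.solve(np.stack([n1,n2,[0,0,1]]),[d1,d2,165]);return u,pt
S=np.load("stick.npz")
for nm,(a,b) in {"stick":(S["ls"],S["lt"]),"tube":(As,At)}.items():
    u,p=inter(a,b);print(nm,"dir",u,"heading",np.degrees(np.arctan2(u[1],u[0])),"pitch",np.degrees(np.arcsin(u[2])),"at z165",p)
q,Q=ins(45);print("expected tip",M+45*-rot(HI,45)[:,0], "stick at z165", M+2/.707*(-rot(HI,45)[:,0]))
E
```

```text
[-4.4 -4.4 -3.7 -3.5 -3.3 -3.2 -3.  -3.  -2.9 -0.6 -1.7 -1.6 -1.3 -0.9]
[4.1 3.9 4.  4.2 4.3 4.3 3.5 3.7 3.9 4.3 4.6 4.7 3.8 3.9]
[-3.4 -3.  -3.7 -3.4 -3.1 -2.9 -3.6 -3.3 -3.  -3.8 -3.5 -3.2 -3.  -3.6]
[3.2 2.5 2.8 3.  2.4 2.6 2.8 3.1 2.5 2.7 2.9 2.3 2.6 2.7]
[  0.69  -0.72 253.08 228.73] [  0.39   0.92 327.89 176.17]
angle planes 0.7922056960200287
stick dir [ 0.67  0.2  -0.71] heading 16.935707079195197 pitch -45.585671696214405 at z165 [646.15  28.67 165.  ]
angle planes 0.783758686657473
tube dir [ 0.73  0.24 -0.64] heading 17.91997295674278 pitch -39.85992684014455 at z165 [649.32  25.91 165.  ]
expected tip [621.87  18.7  194.82] stick at z165 [650.39  27.42 165.  ]
```

```bash
python3 - <<'E'
from h import *
s=load("side5.npz");crop(s,238,208,278,246,18,"pics/c.png")
E
```

```text
(no output)
```

View pics/c.png

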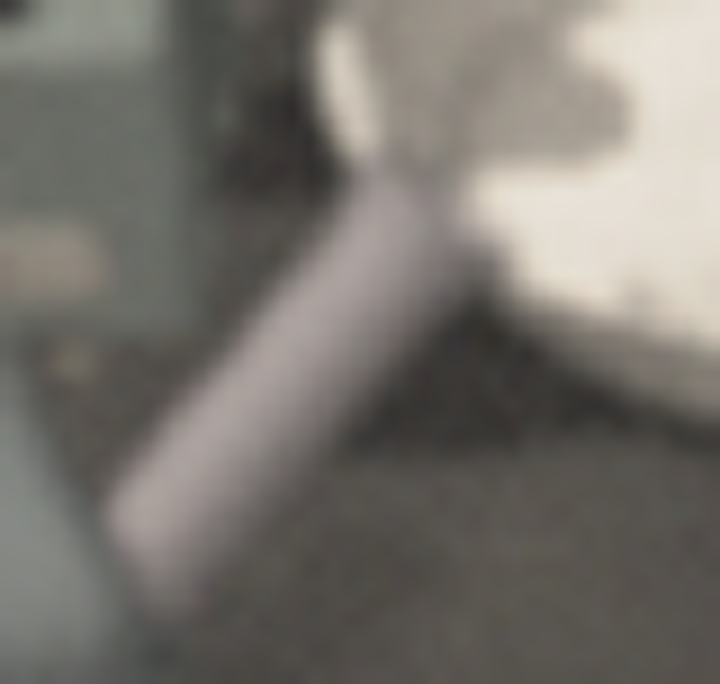

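```bash
cat >> h.py <<'E'
def plane(c,l):
    T=c["cam_to_world"];r=[]
    for e in(-10,10):
        x=np.array(l[2:])+e*np.array(l[:2]);r.append(T[:3,:3]@np.array([(x[0]-c["cx"])/c["fx"],-(x[1]-c["cy"])/c["fy"],-1]))
    n=np.cross(*r);n/=np.linalg.norm(n);return n,n@T[:3,3]
def inter(s0,t0,ls,lt,z=165):
    n1,d1=plane(s0,ls);n2,d2=plane(t0,lt);u=np.cross(n1,n2);u/=np.linalg.norm(u);u*=np.sign(u[0])
    pt=np.linalg.solve(np.stack([n1,n2,[0,0,1]]),[d1,d2,z]);return u,pt
E
python3 - <<'E'
from h import *
np.set_printoptions(precision=3,suppress=True,linewidth=150)
s=load("side5.npz");t=load("top5.npz");S=np.load("stick.npz");Tb=np.load("tube.npz");ls,lt,At=S["ls"],S["lt"],Tb["At"]
print(ls,lt,At)
k=lambda K,x0,y0,u,v:np.array(((u+.5)/K+x0-.5,(v+.5)/K+y0-.5))
def seg(a,b): d=(b-a)/np.linalg.norm(b-a);return np.r_[d,(a+b)/2]
As=seg(k(18,238,208,410,230),k(18,238,208,163,535))
# project a model direction (heading h, pitch 45) for As as check
for h in(15,17,19):
    d=rot(h,45)[:,0];a=proj(s,M);b=proj(s,M+100*d);e=(b-a)/np.linalg.norm(b-a);a2=proj(t,M);b2=proj(t,M+100*d);e2=(b2-a2)/np.linalg.norm(b2-a2);print(h,"side dir",e,"top dir",e2)
print("As",As)
print("tube",*inter(s,t,As,At)); print("stick",*inter(s,t,ls,lt))
E
```

```text
[  0.631  -0.775 294.259 182.01 ] [  0.386   0.922 336.776 200.65 ] [  0.39    0.921 327.887 176.169]
15 side dir [-0.647  0.762] top dir [-0.349 -0.937]
17 side dir [-0.638  0.77 ] top dir [-0.387 -0.922]
19 side dir [-0.628  0.778] top dir [-0.425 -0.905]
As [ -0.629   0.777 253.444 228.778]
tube [ 0.668  0.204 -0.716] [653.412  27.567 165.   ]
stick [ 0.669  0.204 -0.714] [646.154  28.674 165.   ]
```

```bash
python3 -m jog '[[[-3.3,-3.2,3.4,0,0,0,255],[7,0,7,0,0,0,255],[7,0,7,0,0,0,255],[0,0,0,0,0,0,255],[0,0,0,0,0,0,255]]]'; python3 - <<'E'
from h import *
np.set_printoptions(precision=2,suppress=True)
from station import manip
print(now()[0])
c=manip.camera("side");np.savez("side6.npz",**c);crop(c,225,150,325,245,7,"pics/a6.png")
c=manip.camera("top");np.savez("top6.npz",**c);crop(c,310,165,360,210,12,"pics/b6.png")
E
```

```text
time_s: 6.47
ee_pos: [502.6, -20.2, 382.1]
eef_rot: [-0.104, 0.698, 0.102, 0.701]
contact_force: [-0.0, -0.1, -1.1]
grip_width: 15.0
[502.59 -20.2  382.05]
```

View pics/a6.png

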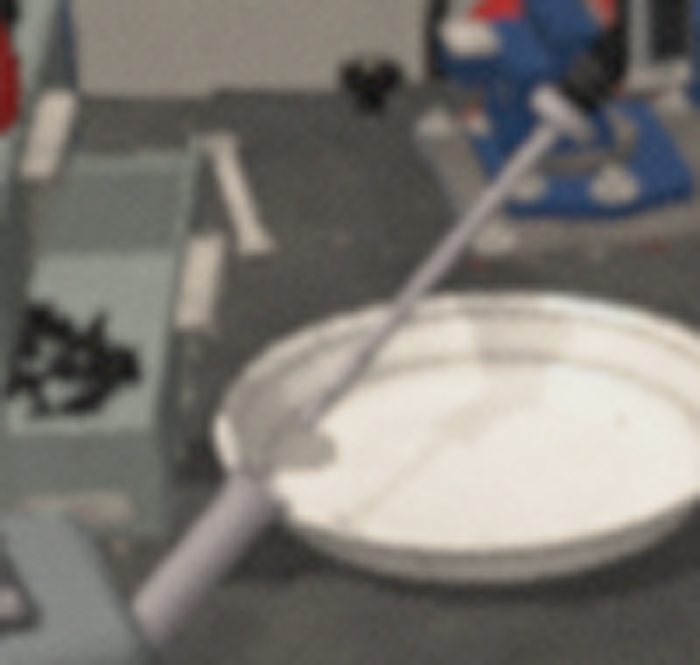

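View pics/b6.png

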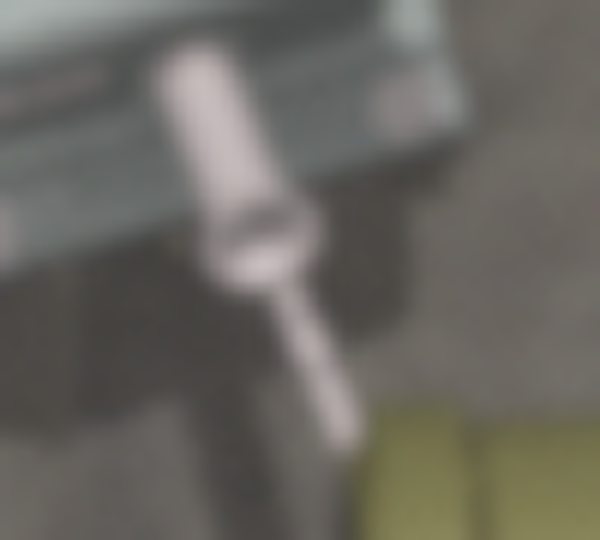

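```bash
python3 -m jog '[[[5,0,5,0,0,0,255],[5,0,5,0,0,0,255],[5,0,5,0,0,0,255],[5,0,5,0,0,0,255],[0,0,0,0,0,0,255]]]';python3 -m jog '[[[4,0,4,0,0,0,255],[4,0,4,0,0,0,255],[4,0,4,0,0,0,255],[0,0,0,0,0,0,255]]]'; python3 - <<'E'
from h import *
np.set_printoptions(precision=2,suppress=True)
from station import manip
print(now()[0],now()[2]["wrist_torque"])
c=manip.camera("side");np.savez("side7.npz",**c);crop(c,225,150,325,245,7,"pics/a7.png")
c=manip.camera("top");np.savez("top7.npz",**c);crop(c,310,165,360,210,12,"pics/b7.png")
E
```

```text
time_s: 6.98
ee_pos: [522.2, -14.5, 361.7]
eef_rot: [-0.104, 0.698, 0.102, 0.701]
contact_force: [0.1, 0.1, -1.5]
grip_width: 14.9
time_s: 7.32
ee_pos: [533.5, -11.4, 350.1]
eef_rot: [-0.104, 0.698, 0.102, 0.701]
contact_force: [-0.3, 0.2, -1.0]
grip_width: 14.9
[533.51 -11.36 350.06] [-0.08  0.29 -0.04]
```

View pics/a7.png

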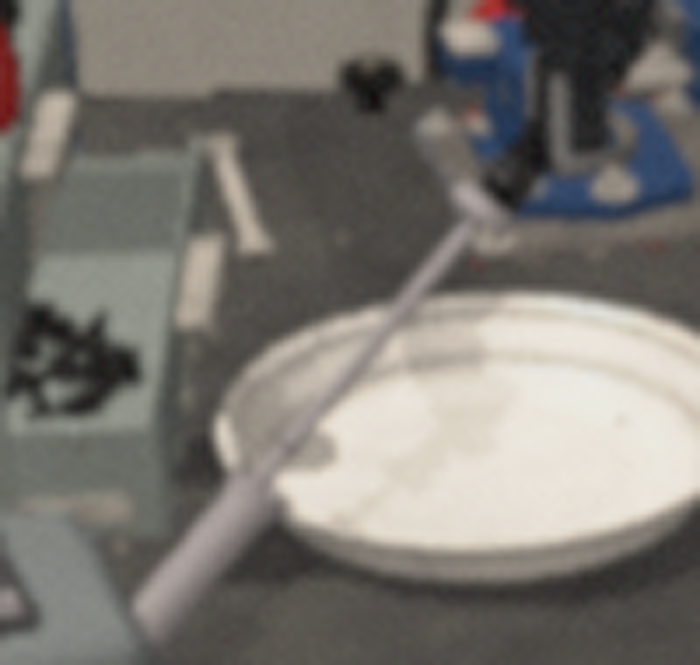

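View pics/b7.png

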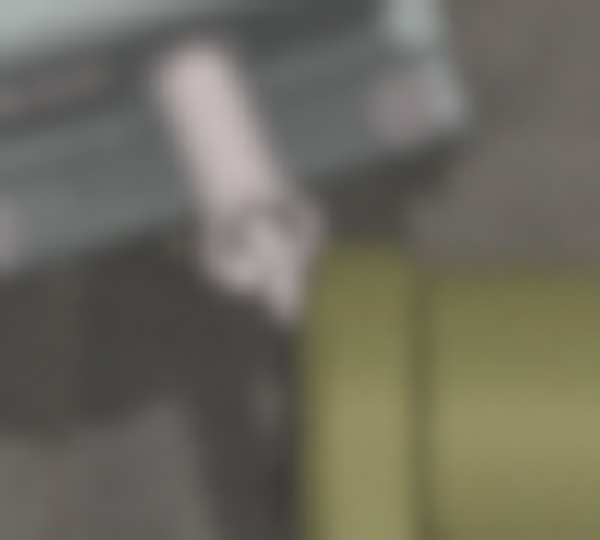

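```bash
for i in 1 2 3 4; do :; done; python3 -m jog '[[[5,0.1,5,0,0,0,255],[5,0.1,5,0,0,0,255],[5,0.1,5,0,0,0,255],[5,0.1,5,0,0,0,255],[0,0,0,0,0,0,255]]]';python3 -m jog '[[[5,0.1,5,0,0,0,255],[5,0.1,5,0,0,0,255],[5,0.1,5,0,0,0,255],[0,0,0,0,0,0,255]]]'; python3 -c "
from h import *
print(now()[0],now()[2]['wrist_torque'])"
```

```text
time_s: 7.83
ee_pos: [553.1, -4.9, 329.9]
eef_rot: [-0.104, 0.698, 0.102, 0.701]
contact_force: [-0.3, 1.0, -3.6]
grip_width: 14.6
time_s: 8.17
ee_pos: [567.6, -0.4, 315.1]
eef_rot: [-0.104, 0.698, 0.102, 0.701]
contact_force: [-0.6, -0.8, -2.8]
grip_width: 14.8
[ 5.67552962e+02 -3.83739258e-01  3.15102502e+02] [-1.57028930e-01  5.80206916e-01 -4.14787487e-04]
```

```bash
python3 -m jog '[[[5.4,0.1,4.6,0,0,0,255],[5.2,0.1,4.8,0,0,0,255],[5,0.1,5,0,0,0,255],[5,0.1,5,0,0,0,255],[0,0,0,0,0,0,255]]]';python3 -c "
from h import *
print(now()[0],now()[2]['wrist_torque'])";python3 -m jog '[[[5,0.1,5,0,0,0,255],[5,0.1,5,0,0,0,255],[5,0.1,5,0,0,0,255],[0,0,0,0,0,0,255]]]'; python3 -c "
from h import *
print(now()[0],now()[2]['wrist_torque'])"
```

```text
time_s: 8.58
ee_pos: [586.3, 5.7, 294.7]
eef_rot: [-0.104, 0.698, 0.102, 0.701]
contact_force: [-0.7, 0.6, -2.9]
grip_width: 14.7
[586.34739001   5.70262515 294.70406068] [-0.12034243  0.42584692 -0.03112451]
time_s: 8.92
ee_pos: [600.6, 10.2, 279.8]
eef_rot: [-0.104, 0.698, 0.102, 0.701]
contact_force: [-0.6, -0.3, -3.4]
grip_width: 14.8
[600.63747752  10.23449933 279.78983407] [-0.13090079  0.45192394 -0.0327326 ]
```

```bash
python3 -m jog '[[[4.2,0.1,3.8,0,0,0,255],[4,0.1,4,0,0,0,255],[0,0,0,0,0,0,255]]]';python3 -c "
from h import *
from station import manip
print(now()[0],now()[2]['wrist_torque'])
c=manip.camera('side');crop(c,225,150,325,245,7,'pics/a8.png')"
```

```text
time_s: 9.17
ee_pos: [608.0, 12.4, 272.1]
eef_rot: [-0.104, 0.698, 0.102, 0.702]
contact_force: [-0.3, -0.2, -2.2]
grip_width: 15.0
[607.95489024  12.37973352 272.07667689] [-0.11389774  0.46577346  0.00855559]
```

View pics/a8.png

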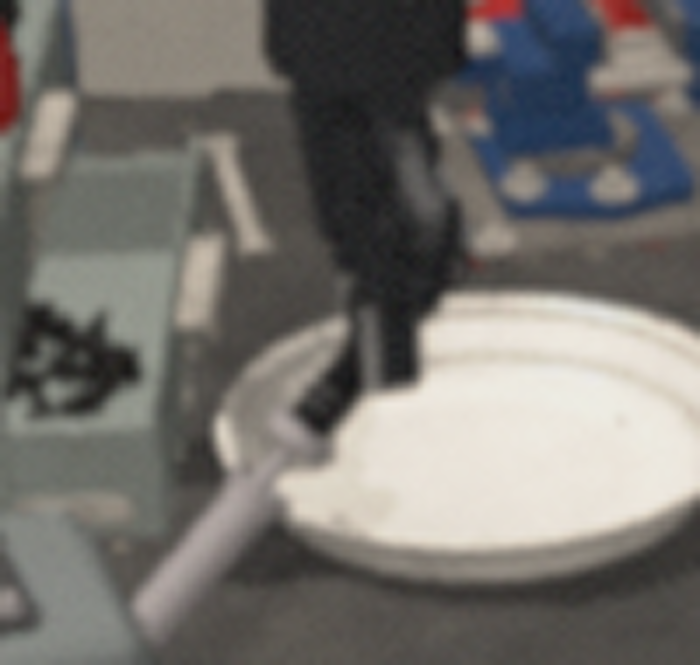

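```bash
python3 -m jog '[[[4,0.1,4,0,0,0,255],[4,0.1,4,0,0,0,255],[1.5,0,1.5,0,0,0,255],[0,0,0,0,0,0,255]]]';python3 -c "
from h import *
print(now()[0],now()[2]['contact_force'])";python3 -m jog '[[[1.5,0,1.5,0,0,0,255],[0,0,0,0,0,0,255]]]';python3 -c "
from h import *
from station import manip
print(now()[0],now()[2]['wrist_torque'])
c=manip.camera('side');crop(c,225,150,325,245,7,'pics/a9.png')"
```

```text
time_s: 9.55
ee_pos: [617.0, 15.2, 262.9]
eef_rot: [-0.104, 0.698, 0.102, 0.702]
contact_force: [-0.5, 0.8, -2.7]
grip_width: 15.0
[616.95771119  15.23430904 262.93076563] [-0.51805249  0.82001817 -2.66405818]
time_s: 9.72
ee_pos: [618.1, 15.3, 261.8]
eef_rot: [-0.104, 0.698, 0.102, 0.702]
contact_force: [-1.5, -0.3, -3.3]
grip_width: 15.2
[618.09652783  15.3366232  261.81629201] [-0.1546226   0.55828418  0.02809864]
```

View pics/a9.png

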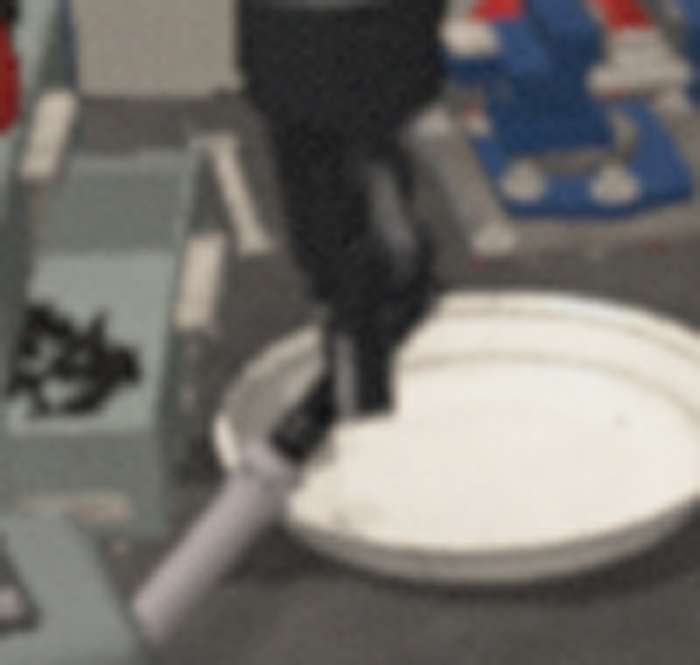

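```bash
for k in 1; do python3 -m jog '[[[1,0,1,0,0,0,255],[0,0,0,0,0,0,255]]]'; done; python3 -m jog '[[[1,0,1,0,0,0,255],[0,0,0,0,0,0,255]]]' | grep -E "ee_pos|contact"; python3 -m jog '[[[1,0,1,0,0,0,255],[0,0,0,0,0,0,255]]]' | grep -E "ee_pos|contact"
```

```text
time_s: 9.93
ee_pos: [618.9, 15.5, 261.0]
eef_rot: [-0.104, 0.698, 0.102, 0.702]
contact_force: [-1.4, -0.5, -2.9]
grip_width: 15.2
ee_pos: [619.9, 15.8, 260.0]
contact_force: [-2.1, -0.7, -3.2]
ee_pos: [620.9, 16.1, 258.9]
contact_force: [-1.8, -1.9, -1.6]
```

```bash
python3 -m jog '[[[1,0,1,0,0,0,255],[0,0,0,0,0,0,255]]]' | grep -E "ee_pos|contact"; python3 -m jog '[[[0.7,0,0.7,0,0,0,255],[0,0,0,0,0,0,255]]]' | grep -E "ee_pos|contact"
```

```text
ee_pos: [621.3, 16.1, 258.8]
contact_force: [-6.8, -1.0, 3.8]
ee_pos: [621.4, 16.0, 258.7]
contact_force: [-9.5, -0.7, 8.3]
```

```bash
python3 -m jog '[[[0,0,0,0,0,0,255],[0,0,0,0,0,0,255],[0,0,0,0,0,0,255],[0,0,0,0,0,0,255]]]'; python3 -c "
from h import *
from station import manip
c=manip.camera('side');crop(c,238,190,288,235,14,'pics/a10.png')"
```

```text
time_s: 10.93
ee_pos: [621.4, 16.0, 258.7]
eef_rot: [-0.103, 0.699, 0.102, 0.701]
contact_force: [-9.5, -1.5, 7.9]
grip_width: 15.0
```

View pics/a10.png

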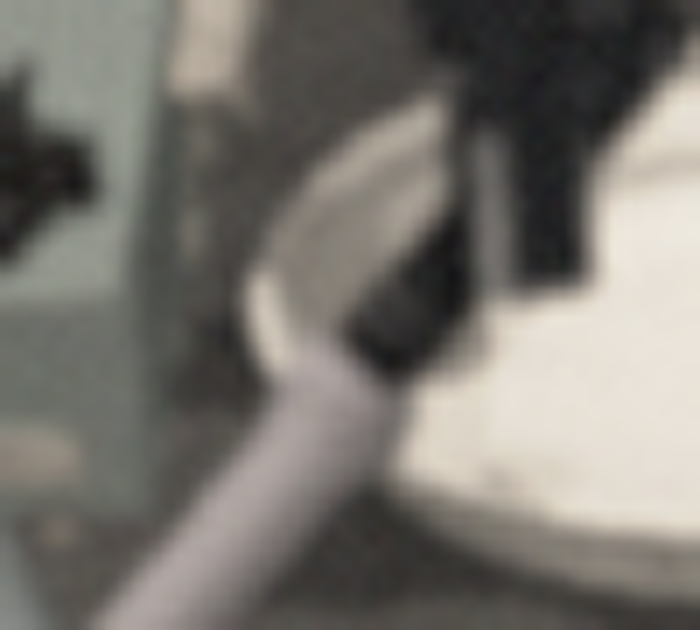

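```bash
python3 -m jog '[[[-2,0,-2,0,0,0,255],[-4,-0.1,-4,0,0,0,255],[-7,-0.2,-7,0,0,0,255],[-7,-0.2,-7,0,0,0,255],[-7,-0.2,-7,0,0,0,255]]]';python3 -m jog '[[[-7,-0.1,-7,0,0,0,255],[-7,-0.1,-7,0,0,0,255],[-7,-0.1,-7,0,0,0,255],[-7,-0.1,-7,0,0,0,255],[-7,-0.1,-7,0,0,0,255]]]'
```

```text
time_s: 11.4
ee_pos: [596.0, 7.9, 285.0]
eef_rot: [-0.103, 0.698, 0.102, 0.702]
contact_force: [-0.8, -0.0, -3.2]
grip_width: 14.7
time_s: 11.82
ee_pos: [562.4, -2.6, 319.9]
eef_rot: [-0.103, 0.697, 0.102, 0.702]
contact_force: [-0.1, 1.2, -3.3]
grip_width: 14.9
```

```bash
python3 -m jog '[[[-7,-0.1,-7,0,0,0,255],[-7,-0.1,-7,0,0,0,255],[-7,-0.1,-7,0,0,0,255],[-7,-0.1,-7,0,0,0,255],[-7,-0.1,-7,0,0,0,255]]]';python3 -m jog '[[[-7,-0.1,-7,0,0,0,255],[-8,-0.1,-8,0,0,0,255],[-8,-0.1,-8,0,0,0,255],[-8,-0.1,-8,0,0,0,255],[-8,-0.1,-8,0,0,0,255]]]';python3 -c "
from h import *
print(now()[2]['joint_pos'])
from station import manip
for n in('side','top'):
    c=manip.camera(n);cv2.imwrite(f'pics/{n}11.png',c['img'][:,:,::-1])
"
```

```text
time_s: 12.23
ee_pos: [528.9, -13.1, 354.7]
eef_rot: [-0.103, 0.697, 0.102, 0.702]
contact_force: [-0.2, -1.1, -2.0]
grip_width: 14.6
time_s: 12.65
ee_pos: [491.7, -24.7, 394.0]
eef_rot: [-0.103, 0.697, 0.102, 0.702]
contact_force: [0.1, -0.9, -1.4]
grip_width: 14.1
[-0.77621386 -0.09954008  0.72400821  1.70998942  0.06742327  1.49877645
  1.80305844]
```

View pics/side11.png

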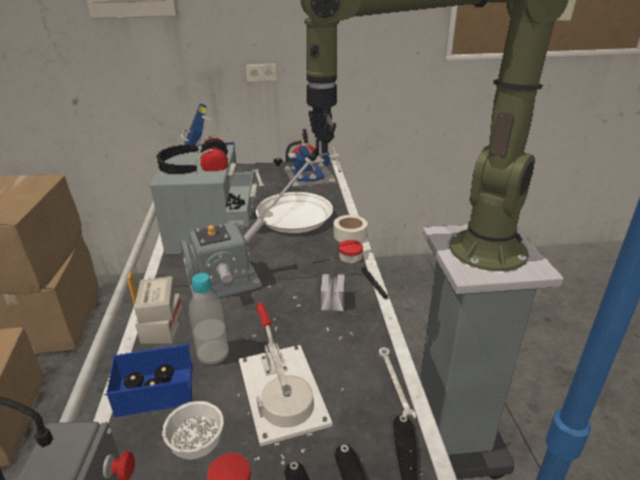

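```bash
python3 - <<'E'
from h import *
np.set_printoptions(precision=0,suppress=True)
p,R,s=now()
tl=load("top0.npz")
for u,v in((374,172),(420,178),(420,165),(465,172)): print(pt(tl,u,v))
tip_t=54*np.array([1,0,0])+203*np.array([.707,0,.707])
q=np.array([439,-26,330.]);Q=rot(-60,45);n=15
rows=straight(p,R,q,Q,n);P,RR=p.copy(),R.copy()
for r in rows:
    P=P+RR@r[:3];RR=RR@Ro.from_rotvec(r[3:]).as_matrix();print(P,P+RR@tip_t)
show(rows,255)
E
```

```text
[ 698. -100.  121.]
[ 675. -232.  141.]
[ 723. -241.   91.]
[ 693. -366.  133.]
[488. -25. 390.] [641.  -0. 201.]
[485. -25. 386.] [648. -17. 205.]
[481. -25. 382.] [654. -35. 209.]
[478. -25. 378.] [657. -54. 214.]
[474. -25. 373.] [659. -72. 220.]
[471. -26. 369.] [658. -91. 227.]
[467. -26. 365.] [ 655. -110.  233.]
[464. -26. 360.] [ 650. -128.  241.]
[460. -26. 356.] [ 643. -146.  248.]
[457. -26. 352.] [ 634. -163.  256.]
[453. -26. 347.] [ 623. -180.  264.]
[450. -26. 343.] [ 610. -195.  271.]
[446. -26. 339.] [ 595. -210.  278.]
[443. -26. 334.] [ 578. -223.  285.]
[439. -26. 330.] [ 560. -235.  292.]
[[[4.3,1.0,-3.4,0.084,-0.044,-0.035,255],[4.1,0.8,-3.7,0.084,-0.044,-0.035,255],[3.9,0.6,-3.9,0.084,-0.044,-0.035,255],[3.7,0.4,-4.1,0.084,-0.044,-0.035,255],[3.5,0.2,-4.3,0.084,-0.044,-0.035,255]]]
[[[3.3,-0.0,-4.5,0.084,-0.044,-0.035,255],[3.1,-0.3,-4.6,0.084,-0.044,-0.035,255],[2.9,-0.6,-4.7,0.084,-0.044,-0.035,255],[2.8,-0.9,-4.8,0.084,-0.044,-0.035,255],[2.6,-1.2,-4.8,0.084,-0.044,-0.035,255]]]
[[[2.4,-1.5,-4.8,0.084,-0.044,-0.035,255],[2.3,-1.8,-4.7,0.084,-0.044,-0.035,255],[2.1,-2.2,-4.7,0.084,-0.044,-0.035,255],[2.0,-2.5,-4.6,0.084,-0.044,-0.035,255],[1.9,-2.8,-4.4,0.084,-0.044,-0.035,255]]]
```

```bash
python3 -m jog '[[[2,0,-5,0.084,-0.044,-0.035,255],[4,1,-3.5,0.084,-0.044,-0.035,255],[4,0.5,-4,0.084,-0.044,-0.035,255],[3.5,0.5,-4,0.084,-0.044,-0.035,255],[3.5,0,-4.5,0.084,-0.044,-0.035,255]]]';python3 -m jog '[[[3.5,0,-4.5,0.084,-0.044,-0.035,255],[3,0,-4.5,0.084,-0.044,-0.035,255],[3,-0.5,-4.5,0.084,-0.044,-0.035,255],[3,-1,-5,0.084,-0.044,-0.035,255],[2.5,-1,-5,0.084,-0.044,-0.035,255]]]';python3 -c "
from h import *
p,R,s=now();print(p,s['joint_pos']);err(np.array([439,-26,330.]),rot(-60,45))"
```

```text
time_s: 13.17
ee_pos: [473.1, -25.9, 373.6]
eef_rot: [-0.002, 0.61, -0.097, 0.787]
contact_force: [-0.8, 0.2, -1.1]
grip_width: 14.7
time_s: 13.58
ee_pos: [458.9, -25.5, 353.8]
eef_rot: [0.09, 0.496, -0.275, 0.819]
contact_force: [0.2, -0.2, -0.0]
grip_width: 15.1
[458.88001684 -25.46907158 353.77393931] [-0.09799176 -0.30105341 -0.15372921  2.05623191  0.45321251  1.13881006
  0.63577817]
d_tool [ 13.56629472  -8.20691302 -26.63267488] rot [ 0.44985561 -0.2311274  -0.18844193] F [ 0.21288015 -0.17379651 -0.02231548] w 15.100861343479973 t 13.5833
```

```bash
python3 - <<'E'
from h import *
q=np.array([510,-10,310.]);Q=rot(-80,45);go(q,Q,9,255)
E
```

```text
[[[5.6,5.1,1.2,0.080,-0.022,-0.045,255],[5.4,5.4,0.7,0.080,-0.022,-0.045,255],[5.1,5.7,0.1,0.080,-0.022,-0.045,255],[4.9,5.9,-0.5,0.080,-0.022,-0.045,255],[4.6,6.1,-1.1,0.080,-0.022,-0.045,255]]]
[[[4.3,6.1,-1.7,0.080,-0.022,-0.045,255],[4.0,6.2,-2.2,0.080,-0.022,-0.045,255],[3.6,6.1,-2.8,0.080,-0.022,-0.045,255],[3.3,6.0,-3.4,0.080,-0.022,-0.045,255]]]
```

```bash
python3 -m jog '[[[8,8,1.5,0,0,0,255],[10,9,2,0,0,0,255],[3,4,0,0.08,-0.022,-0.045,255]]]';python3 - <<'E'
from h import *
p,R,s=now();print(p,s['joint_pos']);q=np.array([510,-10,310.]);Q=rot(-80,45);go(q,Q,8,255)
E
```

```text
time_s: 13.83
ee_pos: [481.2, -18.4, 333.8]
eef_rot: [0.108, 0.479, -0.314, 0.813]
contact_force: [-0.5, -0.7, -1.0]
grip_width: 14.8
[481.18003097 -18.37429082 333.79011959] [-0.09484138 -0.2174638  -0.19339423  2.04060006  0.52277607  1.12658091
  0.46709988]
[[[3.3,3.4,0.5,0.081,-0.022,-0.045,255],[3.2,3.6,0.2,0.081,-0.022,-0.045,255],[3.0,3.7,-0.2,0.081,-0.022,-0.045,255],[2.8,3.8,-0.6,0.081,-0.022,-0.045,255],[2.7,3.9,-0.9,0.081,-0.022,-0.045,255]]]
[[[2.5,3.9,-1.3,0.081,-0.022,-0.045,255],[2.2,3.9,-1.7,0.081,-0.022,-0.045,255],[2.0,3.8,-2.0,0.081,-0.022,-0.045,255]]]
```

```bash
python3 -m jog '[[[3.5,3.5,0.5,0.081,-0.022,-0.045,255],[3,3.5,0,0.081,-0.022,-0.045,255],[3,3.5,0,0.081,-0.022,-0.045,255],[3,4,-0.5,0.081,-0.022,-0.045,255],[2.5,4,-1,0.081,-0.022,-0.045,255]]]';python3 -m jog '[[[2.5,4,-1.5,0.081,-0.022,-0.045,255],[2,4,-1.5,0.081,-0.022,-0.045,255],[2,4,-2,0.08,-0.022,-0.045,255],[0,0,0,0,0,0,255],[0,0,0,0,0,0,255]]]';python3 - <<'E'
from h import *
from station import manip
p,R,s=now();print(p,s['joint_pos']);q=np.array([510,-10,310.]);Q=rot(-80,45);err(q,Q)
for n in('side','top'):
    c=manip.camera(n);np.savez(n+'12.npz',**c);cv2.imwrite(f'pics/{n}12.png',c['img'][:,:,::-1])
E
```

```text
time_s: 14.25
ee_pos: [499.3, -11.0, 319.1]
eef_rot: [0.198, 0.37, -0.497, 0.76]
contact_force: [0.5, 0.6, -1.5]
grip_width: 15.0
time_s: 14.67
ee_pos: [510.4, -7.5, 309.8]
eef_rot: [0.244, 0.297, -0.593, 0.708]
contact_force: [-0.1, 0.3, -0.8]
grip_width: 14.8
[510.3975591   -7.50522371 309.75136018] [-0.11453085  0.10136472 -0.33776039  1.87803196  0.78080248  1.47909738
 -0.47643057]
d_tool [ 1.50656094 -0.83657785  1.86391935] rot [ 0.00722019 -0.00373897  0.00106914] F [-0.06096812  0.27356637 -0.83502457] w 14.819922190854284 t 14.6667
```

View pics/side12.png

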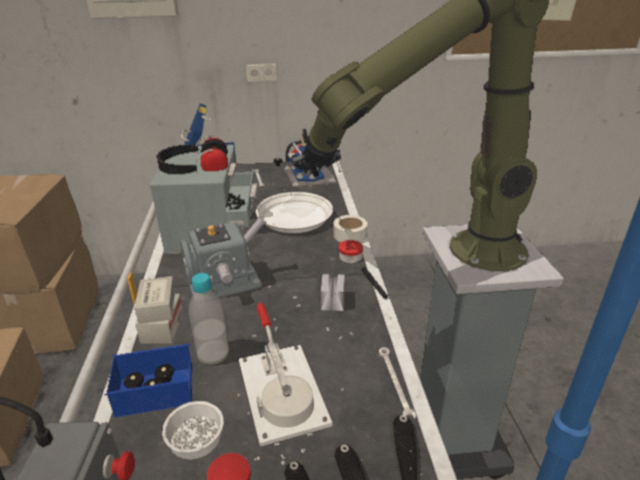

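View pics/top12.png

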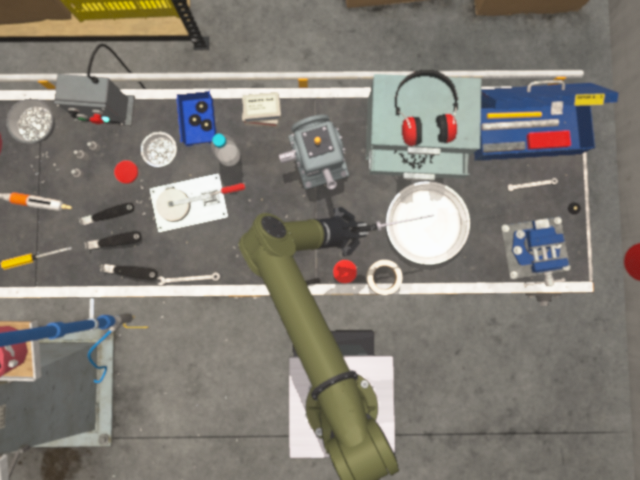

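```bash
python3 - <<'E'
from h import *
np.set_printoptions(precision=0,suppress=True)
c=load("top12.npz");crop(c,370,200,450,240,10,"pics/tip.png")
print("tip xy if z=271",ray_z(c,433.5,214,271))
for u in range(384,436,4):
    v=int(round(225-(u-385)*11/49)); d=c["range_z"][v-1:v+2,u]; print(u,v,pt(c,u,v,float(d.min())), d)
E
python3 -m jog '[[[0,0,0,0,0,0,255],[0,0,0,0,0,0,255],[0,0,0,0,0,0,255],[0,0,0,0,0,0,255]]]'; python3 -c "
from h import *
print(now()[2]['qvel'])"
```

```text
tip xy if z=271 [ 554. -243.  271.]
384 225 [ 524. -108.  280.] [1619. 1615. 1619.]
388 224 [ 527. -119.  281.] [1615. 1618. 1623.]
392 223 [ 530. -130.  275.] [1621. 1621. 1622.]
396 223 [ 530. -141.  278.] [1625. 1618. 1892.]
400 222 [ 532. -151.  277.] [1628. 1619. 1897.]
404 221 [ 535. -162.  281.] [1623. 1619. 1616.]
408 220 [ 538. -174.  273.] [1625. 1623. 1624.]
412 219 [ 540. -184.  277.] [1629. 1620. 1625.]
416 218 [ 543. -195.  273.] [1907. 1627. 1625.]
420 217 [ 545. -206.  276.] [1895. 1622. 1624.]
424 216 [ 548. -216.  278.] [1896. 1620. 1622.]
428 215 [ 551. -227.  276.] [1893. 1624. 1622.]
432 214 [ 553. -238.  278.] [1889. 1627. 1620.]
time_s: 15.1
ee_pos: [509.4, -8.4, 311.7]
eef_rot: [0.246, 0.294, -0.594, 0.708]
contact_force: [-0.4, -0.1, -1.8]
grip_width: 15.1
[ 0.00014386  0.00554992 -0.00119473 -0.00142384 -0.00034564 -0.0003814
 -0.00421357]
```

View pics/tip.png

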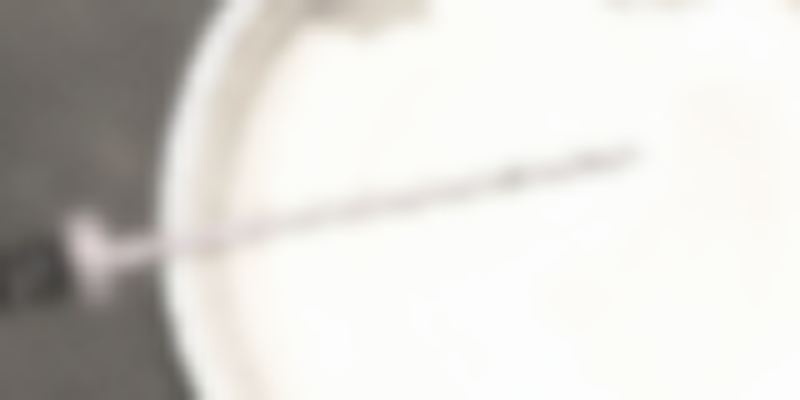

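Level (z ≈ 277 along the rod), tip (554, −243), about 30 mm from the tray's centre, and at rest. Handing in.

```bash
python3 -c "
from station import manip
print(manip.close_job())"
```

```text
the job is handed in; nothing more can be done
None
```

I took the dipstick reading and handed the job in at about 15 s. The arm is still holding the dipstick level and still over the drip tray.

- **Pick-up:** I gripped the handle with the tool tilted 45 degrees and lifted it clear of the V-block.
- **Insertion:** Triangulating from both cameras showed the rod about 6 mm off the tube's axis, so I shifted it before going in. It then slid down until the collar stopped on the mouth. The wrist force there was about 12 N along the tube, well under the 45 N limit. The side picture shows the collar flush on the rim, and I held it there for more than 0.4 s.
- **Drawing out:** I pulled it back about 190 mm along the tube's axis, which put the tip about 40 mm clear of the mouth.
- **Last checks:** From the top camera's depth readings, the rod is level at about 277 mm above the bench. The tip is at about (554, -243) mm, roughly 30 mm from the tray's centre. Grip opening is 15 mm and joint speeds are under 0.006 rad/s. In the last pictures the tray, tape roll, grease tin and spanner look where they were.

**One doubt:** while swinging towards the tray, joint 2 read -0.301 rad once, right at its -0.3 limit. I moved it away at once. No fault was reported, but I can't tell whether that counts as passing the range.

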